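# Food processor: slicing disc on its drive, lid on with its cap, cap off

### The job

Set up the food processor for slicing: put the slicing disc fully down on the square drive shaft in the bowl, then lower the bowl lid, its cap still on the feed tube, flat onto the bowl with its tongue in the slot on top of the bowl's handle, and let go of it. Then lift the cap alone off the feed tube, leaving the lid seated as it is, and finish with the cap still in the gripper, held upright and still about 10 cm above its place on the tube. Leave the other kitchen things where they are.

Things in the scene. Friction and masses are not known exactly. Their poses are not given: they have to be found in the camera images.
- processor: Compact food processor, fixed on the worktop, 157 mm high at most: round white motor base 168 mm across and 62 mm high, on it a clear bowl 130 mm across outside (122 mm inside) whose open rim is 150 mm above the worktop. Origin on the bowl's axis at the worktop; z up; -x is the front with the controls; the bowl's handle points to -y, out to 113 mm from the axis. Everything on it is fixed.
- shaft (a point): Point on the bowl's axis at the shoulder on which the disc sits, 106 mm above the worktop. From it the square steel drive shaft stands up 20 mm: 12 mm square, its sides along x and y of this frame, the top 6 mm tapered to 7.6 mm square. The shoulder is round, 25 mm across.
- bowl_rim (a point): Centre of the bowl's round mouth at the height of the rim, 150 mm above the worktop.
- lid_slot (a point): Middle of the slot on top of the bowl's handle, at rim height, 82 mm from the axis towards -y of the processor. The slot runs radially between two round-topped ridges, 24 mm apart and 5.5 mm higher than the rim.
- disc_hub (a point): Slicing disc, steel, 100 mm across and 3 mm thick, 110 g, lying flat with its black hub up. The hub is 26 mm square and its top is 26 mm above the disc's underside; this point is its centre, 13 mm above the underside. z up. A 14.4 mm square bore goes right through, its sides parallel to the hub's sides (x and y of this frame). Any of the four quarter turns fits the shaft. When seated this point is 13 mm above shaft.
- bowl_lid: Round grey bowl lid, 136 mm across, 170 g, with the feed tube's cap on it at the start. Origin at the centre of its underside. From below: a ring 115 mm across and 9 mm deep that goes into the bowl, a plate 3.5 mm thick (9 to 12.5 mm above the origin) that rests on the bowl's rim, and the feed tube, whose centre is 26 mm from the lid's centre towards +x. When seated the origin is 141 mm above the worktop.
- lid_center (a point): Middle of the lid's plate on the lid's axis, 11 mm above the lid's underside; seated it is 2 mm above bowl_rim.
- lid_tube (a point): Middle of the lower, wide part of the lid's feed tube, by which lid and cap are carried together: a hollow rounded rectangle 50 mm along x and 60 mm along y of the lid, 26 mm high; this point is 13 mm above the lid's plate and 25.5 mm above its underside. Above it is a neck 38 x 48 mm, 12 mm high, hidden in the cap.
- lid_tongue (a point): Flat tongue that sticks out of the lid's edge towards -y of the lid: 16 mm wide, its end 91 mm from the lid's axis; this point is 82 mm from the axis, 11 mm above the lid's underside. Seated it is in the slot of the handle.
- tube_cap: Grey cap, 40 g, that sits loosely over the neck of the feed tube (1.7 mm play each way, 14 mm deep), 46 x 56 mm outside, so 2 mm narrower each side than the wide part of the tube below it. Origin at the centre of its lower edge, 38.5 mm above the lid's underside when on the tube; axes as the lid's.
- cap_grip (a point): Centre of the bar on top of the cap: 14 mm along x, 36 mm along y, standing 19 mm above the cap's top. The bar's top is 10 mm above this point; on the tube this point is 39.5 mm above lid_tube.
- cereal_bowl: Bystander: cereal bowl, 140 mm across, 66 mm high. Origin at the centre of its underside.
- kitchen_timer: Bystander: round kitchen timer, 60 mm across, 41 mm high. Origin at the centre of its underside.
- white_lid: Bystander: plain white jar lid, 92 mm across, 13 mm high, lying with its hollow up. Origin at the centre of its underside.
- teaspoon: Bystander: teaspoon, 137 mm long. Origin at its middle, on the worktop.
- patterned_mug: Bystander: white mug, 88 mm across, 96 mm high. Origin at the centre of its underside.
There are look-alikes about, which are no part of the job. What is shaped like the tube_cap but turquoise is not meant.

How it is judged:
By the outcome, as a careful person would: the job done as asked, in the order asked, and still so for the second after the job is handed in, while the arm keeps its last pose, push and grip.
It also fails if it takes over 59 s, if anything falls off the work surface, if the arm or the gripper's body presses on something with over 40 N, if the wrist force passes 120 N, or if a joint passes its speed limit or range.

### The arm

A 7-joint arm with a two-finger parallel gripper is mounted at the origin on a cart in front of the work surface, level with it; the furniture and walls round the work are solid. World frame = base frame: x ahead of the robot, y to its left, z up, the work surface at z = 0. Lengths are in m, angles in rad, forces in N, time in s.
With the tool pointing down it reaches from about 0.4 to 0.85 m from the base axis. Payload 10.4 kg.
Tool frame: the origin (TCP) lies at the very end of the fingers, on their centre line; the grasp point (between the pads) lies 19 mm behind it (manip.tcp_to_grasp is the distance from the TCP to the grasp point, in m); x points along the fingers, y is the direction in which the jaws open and shut, and the axes are right-handed (so a half turn about x gives the same grasp; the last joint's range is limited). The gripper opens to 85 mm and grips with 20 to 120 N. Pads are 22 mm wide; open, the fingers measure 114 mm over their backs; the gripper's body (76 mm by 85 mm) begins 54 mm behind the grasp point. The pads swing forward as they close: fully open they stand 13 mm farther back than shut.
Start: joints at [1.277, 0.332, -0.065, 1.46, 0.022, 1.35, -0.088], TCP at [0.167, -0.602, 0.231] pointing down, gripper open.
Joint ranges: [-2.6, 2.6], [-0.5, 2.12], [-1.47, 1.34], [0.16, 2.42], [-1.27, 4.41], [0.06, 2.06], [-2.6, 2.6]. Speed limits (rad/s): [2.22, 2.22, 2.79, 2.79, 3.14, 3.14, 3.14].

### API

Orientations are given as a unit quaternion [x, y, z, w].
In Python, from workcell import manip, cams, hand_in gives the robot as it stands.
- The arm moves only by the shell command python3 -m handwheel 'ROWS' [FORCE]. ROWS is text: rows parted by semicolons, each of 7 numbers parted by spaces: the shift along the tool's x, y, z in mm, then the turn, a rotation vector about the tool's x, y, z in rad, then the finger opening in mm, from 0 to 85.4. A call has 1 to 8 rows; each row shifts and turns the commanded pose from where the row before left it, along the tool's axes as they then stand; what a row does not reach is not made up. A row lasts 1/10 s, in which the tool goes at most 50 mm and 8.59 degrees, less where a joint would pass 70% of its speed; a pose out of reach is approached as far as the arm can. A call with a gripper value outside its range is refused whole. The fingers move at their own pace and stop on an object; FORCE is the grip in N (left out, the last holds). Time passes only in rows, so rows that do not move let the fingers close. It gives the time, the measured TCP pose, the force and the opening at its end, in the units of the state.
- manip.get_obs(): the state, without advancing time (a new reading comes with each control period).
- cams.camera(name): name is "side" or "top"; returns a dict with "color" (384x512x3 uint8, blue, green, red), "depth" (384x512 float32, m along the optical axis (not along the pixel's ray), 0 where there is no reading), "camera_matrix" (3x3 intrinsics, pixels), "distortion" ([k1, k2, p1, p2, k3] as OpenCV has them; the pictures are not rectified), "origin" and "attitude" of the camera in the world. Camera axes: x right, y down, z forward; pixel columns grow to the right and rows downward; lengths in m; the calibration is good to about 2 mm. A picture is of the moment at which its call begins.
- hand_in(): hands the job in, once; it reports no verdict.
Trained networks look in the newest picture that a camera, given by its name, has taken for a name from the list of things; names that differ only in an ending like _2 or _b are one class to them, and where a whole thing is asked for, a point or a joint stands for the part that bears it (a point fixed in the world has none). Each returns a list of dicts, best first, with "conf" (0 to 1); they miss things now and then, are a little off and sometimes report something else, mostly with a low value. They report only what shows in the picture. A call takes as long as a camera call. They do not tell look-alikes from the thing itself.
- cams.recognise(camera, thing): "box" ([left, top, width, height] in pixels, round what is visible of it).
- cams.outline_of(camera, thing): "region" (384x512 bool, what is visible of it) and "box" ([left, top, width, height] in pixels, round what is visible of it).
The state is a dict: "clock": time; "joint_pos": joint angles; "joint_velocities": joint speeds; "tau": joint torques, N m; "position": TCP position; "ee_rot": TCP orientation; "ft_force": force on the tool from outside, world axes, zero at the start; "torque": the same for the moment, N m; "grip_width": opening from 0.0 (shut) to 1.0 (fully open).
Only numpy, scipy, OpenCV 4.12 (cv2) and the standard library are available. Lean on these libraries where they do the work, as an engineer would, in place of code of your own. Each camera call takes 0.05 s, during which the arm holds its last target.

## Working session

There is one attempt and no reset: what is moved stays moved. The work goes in short steps, Python scripts to look and compute and a shell command to move; the robot and the scene stay as the last step left them, time stands still between calls to the robot, and variables do not carry over. Pictures are saved under pics/ and viewed, and the job is handed in when it is done.

```bash
ls; mkdir -p pics
python3 - <<'E'
from workcell import manip, cams
import cv2
print(manip.get_obs(), manip.tcp_to_grasp)
for n in ("side","top"):
    c=cams.camera(n)
    cv2.imwrite(f"pics/{n}0.png",cv2.resize(c["color"],None,fx=1.5,fy=1.5,interpolation=cv2.INTER_CUBIC))
    print(n,c["camera_matrix"],c["distortion"],c["origin"],c["attitude"])
print(manip.get_obs()["clock"])
E
```

```text
pics
{'clock': 0.0, 'joint_pos': array([ 1.27737887,  0.33289887, -0.06469183,  1.46095825,  0.02157882,
        1.34990252, -0.08850975]), 'joint_velocities': array([-0.00056262, -0.00111826,  0.00331328,  0.00086285,  0.0013091 ,
        0.00011106,  0.00102875]), 'tau': array([ 6.71118578e-04, -6.25435567e+01,  4.91931033e-02, -3.91592181e+01,
        1.60613086e-02,  1.02312016e-02,  1.40531904e-05]), 'position': array([ 0.16709258, -0.60184975,  0.23049097]), 'ee_rot': array([-0.70054597, -0.09596891,  0.70072191, -0.09494268]), 'ft_force': array([-0.37435567, -0.1525458 ,  0.65217911]), 'torque': array([ 0.02960431, -0.00613899,  0.02794024]), 'grip_width': 0.9981364730453927} 0.0187
side [[360.53103199   0.         253.93539945]
 [  0.         360.53103199 188.7500548 ]
 [  0.           0.           1.        ]] [-0.03016297  0.          0.          0.          0.        ] [ 0.27275279 -0.55203732  0.70799117] [ 0.88102421 -0.23970003  0.11386608 -0.39163088]
top [[444.46767919   0.         259.74795842]
 [  0.         444.46767919 197.57573326]
 [  0.           0.           1.        ]] [-0.09162343  0.          0.          0.          0.        ] [ 0.50214961 -0.00968862  1.13059172] [-0.70475382  0.70715304 -0.04098653  0.03970806]
0.1
```

View pics/side0.png

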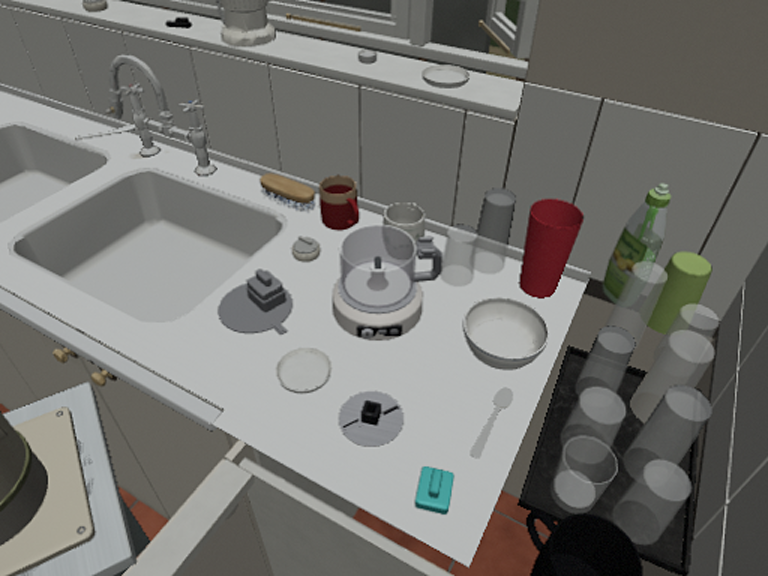

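View pics/top0.png

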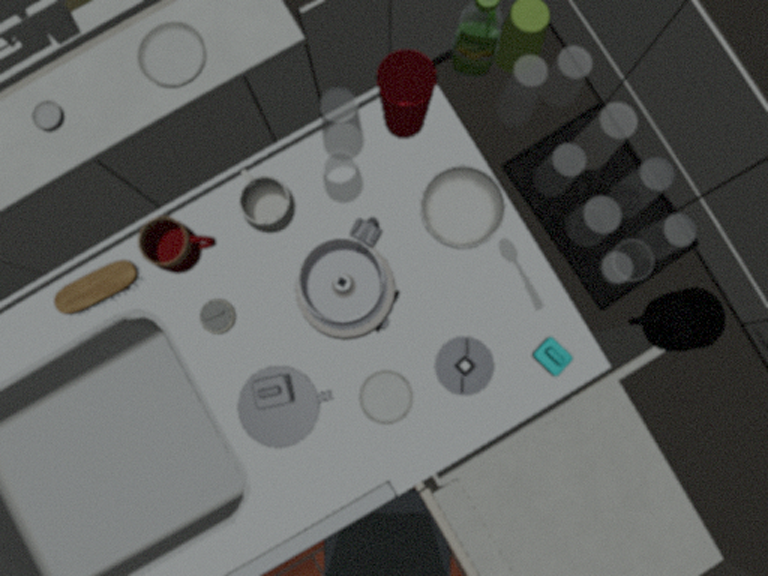

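```bash
cat > h.py <<'E'
import numpy as np, cv2
from scipy.spatial.transform import Rotation as R
from workcell import manip, cams
def pts(c, mask=None):
    d=c["depth"]; v,u=np.nonzero((d>0)&(mask if mask is not None else True))
    p=cv2.undistortPoints(np.stack([u,v],1).astype(np.float64)[:,None],c["camera_matrix"],c["distortion"])[:,0]
    z=d[v,u]; P=np.c_[p*z[:,None],z]
    return R.from_quat(c["attitude"]).apply(P)+np.array(c["origin"]),u,v
def ray(c,u,v,z):
    "pixel(s) -> world at height z"
    uv=np.atleast_2d(np.c_[np.atleast_1d(u),np.atleast_1d(v)]).astype(float)
    p=cv2.undistortPoints(uv[:,None],c["camera_matrix"],c["distortion"])[:,0]
    D=R.from_quat(c["attitude"]).apply(np.c_[p,np.ones(len(p))]); o=np.array(c["origin"])
    return o+D*((z-o[2])/D[:,2])[:,None]
def proj(c,P):
    r=R.from_quat(c["attitude"]).inv(); rv=r.as_rotvec(); t=-r.apply(np.array(c["origin"]))
    return cv2.projectPoints(np.atleast_2d(P).astype(float),rv,t,c["camera_matrix"],np.array(c["distortion"]))[0][:,0]
E
python3 - <<'E'
from h import *
import pickle
sv={}
for n in ("top","side"):
    c=cams.camera(n); sv[n]=c
    for t in ("processor","disc_hub","bowl_lid","tube_cap","lid_tongue","lid_tube","cap_grip"):
        for r in cams.outline_of(n,t)[:3]:
            P,u,v=pts(c,r["region"])
            print(n,t,round(r["conf"],2),r["box"],r["region"].sum(),"med",np.median(P,0).round(3),"zpct",np.percentile(P[:,2],[5,50,95]).round(3))
            sv[n,t]=sv.get((n,t),[])+[r]
pickle.dump(sv,open("sv.pkl","wb"))
c=sv["top"];P,u,v=pts(c)
print(manip.get_obs()["clock"])
im=c["color"]
for nm,(a,b,w,h) in {"disc":(280,215,60,60),"lid":(150,235,80,70),"proc":(190,135,85,100)}.items():
    cv2.imwrite(f"pics/top_{nm}.png",cv2.resize(im[b:b+h,a:a+w],None,fx=6,fy=6,interpolation=cv2.INTER_CUBIC))
E
```

```text
top processor 0.88 [195.0, 145.5, 72.1, 79.9] 3885 med [0.641 0.055 0.068] zpct [0.047 0.068 0.151]
top disc_hub 0.97 [291.0, 224.9, 37.7, 36.9] 1225 med [ 0.513 -0.135  0.004] zpct [-0.001  0.004  0.025]
top bowl_lid 0.77 [159.4, 244.4, 61.6, 54.2] 1959 med [0.439 0.166 0.013] zpct [0.008 0.013 0.023]
top tube_cap 0.64 [166.8, 250.3, 28.8, 22.5] 490 med [0.472 0.177 0.056] zpct [0.039 0.056 0.075]
top lid_tongue 0.81 [160.5, 246.0, 60.0, 51.6] 1905 med [0.437 0.165 0.013] zpct [0.009 0.013 0.018]
top lid_tube 0.93 [157.6, 242.5, 61.8, 55.7] 1835 med [0.437 0.165 0.013] zpct [0.009 0.013 0.017]
top cap_grip 0.96 [355.5, 226.5, 28.6, 23.4] 442 med [ 0.529 -0.282  0.017] zpct [0.002 0.017 0.037]
top cap_grip 0.56 [168.0, 249.2, 27.3, 25.7] 437 med [0.473 0.177 0.056] zpct [0.052 0.056 0.075]
side processor 0.71 [221.7, 149.9, 73.4, 75.5] 4327 med [0.633 0.027 0.09 ] zpct [0.016 0.09  0.148]
side disc_hub 0.62 [223.9, 264.0, 43.9, 35.3] 1267 med [ 0.508 -0.141  0.002] zpct [-0.     0.002  0.024]
side bowl_lid 0.96 [144.1, 187.3, 50.2, 35.0] 1232 med [0.438 0.154 0.012] zpct [0.009 0.012
[... 216 characters left out ...]
e_cap 0.75 [165.9, 182.9, 21.8, 14.4] 336 med [0.469 0.168 0.054] zpct [0.04  0.054 0.073]
side lid_tongue 0.71 [147.3, 189.4, 49.7, 32.2] 1100 med [0.438 0.154 0.012] zpct [0.009 0.012 0.029]
side lid_tongue 0.41 [164.5, 182.6, 27.4, 16.6] 326 med [0.469 0.169 0.054] zpct [0.041 0.054 0.073]
side lid_tube 0.88 [142.8, 188.7, 50.5, 35.2] 1209 med [0.438 0.155 0.012] zpct [0.009 0.012 0.033]
side cap_grip 0.86 [277.4, 310.5, 27.4, 35.4] 667 med [ 0.522 -0.29   0.016] zpct [0.001 0.016 0.035]
side cap_grip 0.73 [166.5, 179.6, 22.6, 18.1] 337 med [0.469 0.17  0.054] zpct [0.04  0.054 0.073]
side cap_grip 0.3 [225.8, 263.6, 39.0, 35.0] 1237 med [ 0.508 -0.141  0.002] zpct [0.    0.002 0.024]
0.9
```

View crops.

Run:
```python
import cv2,numpy as np
a=[cv2.copyMakeBorder(i,0,600-i.shape[0],0,0,cv2.BORDER_CONSTANT) for i in (cv2.resize(cv2.imread(f"pics/top_{n}.png"),None,fx=.55,fy=.55) for n in ("disc","lid","proc"))]
cv2.imwrite("pics/crops.png",np.hstack(a)[:350])
```

```text
(no output)
```

View pics/crops.png

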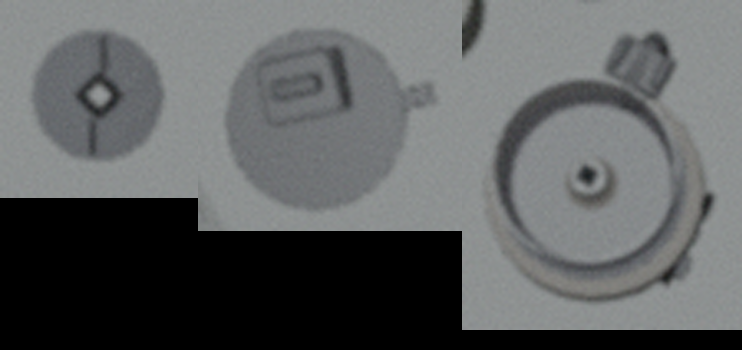

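```bash
cat > m.py <<'E'
from h import *
import pickle
from scipy.optimize import least_squares
sv=pickle.load(open("sv.pkl","rb"))
def circ(P,r=None):
    f=(lambda q: np.hypot(P[:,0]-q[0],P[:,1]-q[1])-(q[2] if r is None else r))
    q0=np.r_[P[:,:2].mean(0),r or .06]
    s=least_squares(f,q0,loss="soft_l1",f_scale=.002); return s.x, np.std(f(s.x))
E
python3 - <<'E'
from m import *
for n in ("top","side"):
    c=sv[n]; P,u,v=pts(c)
    # table plane
    near=np.hypot(P[:,0]-.5,P[:,1]-.03)<.15
    print(n,"table z",np.median(P[near&(abs(P[:,2])<.01),2]) if near.any() else None)
    # disc contour -> circle at z=3mm
    for t,z,rr in (("disc_hub",.003,.05),("bowl_lid",.0125,.068)):
        m=sv[n,t][0]["region"].astype(np.uint8)
        k=max(cv2.findContours(m,cv2.RETR_EXTERNAL,cv2.CHAIN_APPROX_NONE)[0],key=len)[:,0]
        print(n,t,circ(ray(c,k[:,0],k[:,1],z)), )
    # bowl rim points
    g=(np.hypot(P[:,0]-.64,P[:,1]-.06)<.13)&(P[:,2]>.145)&(P[:,2]<.153)
    q=P[g]; d=np.hypot(q[:,0]-.64,q[:,1]-.06); 
    x,s=circ(q[d<.075]); print(n,"rim",g.sum(),x,s)
    h=(np.hypot(P[:,0]-x[0],P[:,1]-x[1])>.075)&(np.hypot(P[:,0]-x[0],P[:,1]-x[1])<.12)&(P[:,2]>.08)&(P[:,2]<.17)
    w=P[h]; a=np.arctan2(w[:,1]-x[1],w[:,0]-x[0]); print("handle",h.sum(),np.degrees(np.median(a)),np.degrees([a.min(),a.max()]))
    # shaft
    g=(np.hypot(P[:,0]-x[0],P[:,1]-x[1])<.02)&(P[:,2]>.098); 
    if g.any(): print("shaft",g.sum(),P[g].mean(0),P[g,2].max(), P[g&(P[:,2]>.118)].mean(0) if (g&(P[:,2]>.118)).any() else "")
    # base z 62
    g=(np.hypot(P[:,0]-.64,P[:,1]-.06)<.12)&(P[:,2]>.058)&(P[:,2]<.066); print("base",g.sum(),)
    # lid heights
    for lo,hi,nm in ((.052,.060,"captop"),(.07,.08,"bar"),(.009,.016,"plate")):
        g=(np.hypot(P[:,0]-.45,P[:,1]-.16)<.11)&(P[:,2]>lo)&(P[:,2]<hi); print(nm,g.sum(),P[g].mean(0), cv2.minAreaRect((P[g,:2]*1000).astype(np.float32)))
    g=(np.hypot(P[:,0]-.51,P[:,1]+.14)<.025)&(P[:,2]>.018)&(P[:,2]<.032); print("hub",g.sum(),P[g].mean(0), cv2.minAreaRect((P[g,:2]*1000).astype(np.float32)))
E
```

```text
top table z 0.0005561700182749041
top disc_hub (array([ 0.51382736, -0.13608962,  0.04904573]), np.float64(0.0008505604576508984))
top bowl_lid (array([0.44794051, 0.17360306, 0.06726757]), np.float64(0.005147796862485192))
top rim 518 [0.64284101 0.06242884 0.06308921] 0.0027525420134264485
handle 206 -28.50686739886514 [-43.89758165 -12.68612862]
shaft 91 [0.64107773 0.06246919 0.11186418] 0.1302697941295059 [0.64158115 0.06283155 0.12424638]
base 705
captop 335 [0.47242488 0.17858613 0.05551884] ((472.35516357421875, 179.40882873535156), (46.115352630615234, 57.18745803833008), 12.58772087097168)
bar 83 [0.47239668 0.17976546 0.07400599] ((472.22705078125, 179.87135314941406), (13.41214656829834, 35.260963439941406), 11.29073715209961)
plate 1625 [0.44067503 0.17006269 0.01255547] ((447.2279357910156, 174.49765014648438), (135.05758666992188, 134.44696044921875), 58.18450164794922)
hub 81 [ 0.51501738 -0.13577291  0.02573581] ((514.7833251953125, -135.6995849609375), (24.72911834716797, 25.946611404418945), 44.21799087524414)
side table z -0.0007387458986300999
side disc_hub (arra
[... 300 characters left out ...]

shaft 61 [0.63827833 0.0616582  0.1126614 ] 0.1260857586349794 [0.63836813 0.0619547  0.12242517]
base 364
captop 172 [0.47036806 0.17478345 0.05442764] ((472.25323486328125, 180.30520629882812), (46.47234344482422, 56.60564422607422), 13.179351806640625)
bar 46 [0.47208415 0.17857719 0.07290509] ((471.4208068847656, 180.07391357421875), (13.795061111450195, 35.06355285644531), 16.434419631958008)
plate 986 [0.43486935 0.16103822 0.01146484] ((444.44720458984375, 170.73675537109375), (125.65826416015625, 135.79714965820312), 56.31123352050781)
hub 113 [ 0.51126371 -0.13642771  0.02356419] ((512.5247192382812, -134.45594787597656), (30.258262634277344, 26.251548767089844), 44.93415069580078)
```

Run:
```python
from m import *
o=manip.get_obs(); r=R.from_quat(o["ee_rot"]); print("tool axes (cols)\n",r.as_matrix().round(4))
for n,cx in (("top",(.6428,.0624)),("side",(.6403,.0628))):
    c=sv[n]; P,u,v=pts(c); d=P[:,:2]-cx; rr=np.hypot(*d.T)
    for lo,hi in ((.08,.17),(.14,.17),(.152,.16)):
        h=(rr>.07)&(rr<.125)&(P[:,2]>lo)&(P[:,2]<hi); w=d[h]
        # sym axis: direction bisecting lateral extents
        best=[]
        for a in np.radians(np.arange(-40,-19,.25)):
            lat=-w[:,0]*np.sin(a)+w[:,1]*np.cos(a); best.append((abs(np.percentile(lat,3)+np.percentile(lat,97)),np.degrees(a),np.percentile(lat,[3,97])*1000))
        print(n,lo,h.sum(),"mean",np.degrees(np.arctan2(*w.mean(0)[::-1])),min(best,key=lambda t:t[0])[1:])
im=cv2.resize(sv["top"]["color"][130:230,190:275],None,fx=7,fy=6,interpolation=cv2.INTER_CUBIC)
c=sv["top"]; im=sv["top"]["color"]
big=cv2.resize(im[140:225,195:275],None,fx=7,fy=7,interpolation=cv2.INTER_CUBIC)
big=cv2.convertScaleAbs(big,alpha=1.5,beta=-60)
s2=sv["side"]["color"][145:230,215:300]; s2=cv2.resize(s2,None,fx=6.5,fy=6.5,interpolation=cv2.INTER_CUBIC)
cv2.imwrite("pics/proc_top.png",big);cv2.imwrite("pics/proc_side.png",s2)
```

```text
tool axes (cols)
 [[ 0.000e+00  2.675e-01 -9.636e-01]
 [-1.000e-04 -9.636e-01 -2.675e-01]
 [-1.000e+00  1.000e-04  0.000e+00]]
top 0.08 252 mean -28.259178528117896 (np.float64(-28.500000000000004), array([-19.72302712,  19.76085186]))
top 0.14 233 mean -28.005550003159772 (np.float64(-28.500000000000004), array([-19.67205605,  19.95453115]))
top 0.152 75 mean -27.640736937528914 (np.float64(-27.75), array([-19.87642217,  19.59625792]))
side 0.08 307 mean -30.97199654277439 (np.float64(-29.75), array([-18.17175236,  18.50711353]))
side 0.14 142 mean -30.254369386379203 (np.float64(-29.500000000000004), array([-19.0161862 ,  18.70337288]))
side 0.152 35 mean -30.05124470474219 (np.float64(-29.000000000000004), array([-19.18101328,  19.03252339]))
```

View pics/proc_top.png

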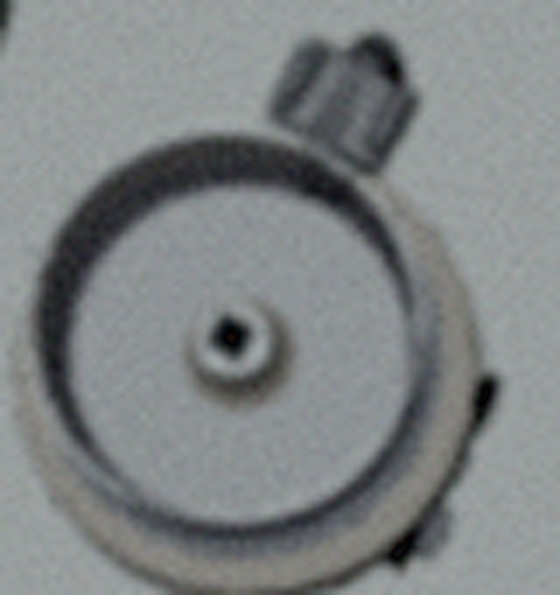

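View pics/proc_side.png

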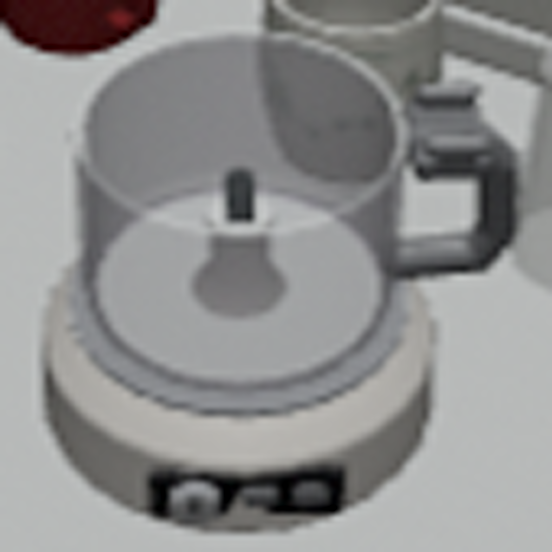

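```bash
cat > d.py <<'E'
import sys
from h import *
def rem(x,y,z,yaw):
    o=manip.get_obs(); M=R.from_quat(o["ee_rot"]).as_matrix(); p=o["position"]
    psi=np.degrees(np.arctan2(M[1,1],M[0,1])); d=M.T@(np.array([x,y,z])-p)*1000
    dy=(yaw-psi+180)%360-180
    print(f"clk {o['clock']:.2f} pos {p.round(4)} yaw {psi:.2f} tilt {np.degrees(np.arccos(-M[2,0])):.2f} F {np.array(o['ft_force']).round(1)} w {o['grip_width']*85.4:.1f}")
    a=np.radians(yaw); e=np.array([x,y,z])-p; f=np.array([[0,0,-1],[np.cos(a),np.sin(a),0],[np.sin(a),-np.cos(a),0]])@e*1000
    print("shift now-frame",d.round(1),"turn x rad",round(-np.radians(dy),4),"shift in target-yaw frame",f.round(1))
if __name__=="__main__": rem(*map(float,sys.argv[1:5]))
E
python3 -m handwheel '0 0 0 -0.125 0 0 85; 0 0 0 -0.125 0 0 85; 0 0 0 -0.125 0 0 85; 0 0 0 -0.125 0 0 85; 0 -7.7 -47 0 0 0 85; 0 -7.7 -47 0 0 0 85; 0 -7.7 -47 0 0 0 85; 0 -7.7 -47 0 0 0 85' 40; python3 d.py .513 -.136 .15 -45.8
```

```text
clock: 1.7
position: [0.2815, -0.4476, 0.2314]
ee_rot: [-0.655, -0.266, 0.655, -0.266]
ft_force: [1.7, -0.6, -0.0]
grip_width: 0.994
clk 1.70 pos [ 0.2815 -0.4476  0.2314] yaw -45.85 tilt 0.03 F [ 1.7 -0.6 -0. ] w 84.9
shift now-frame [  81.3  -62.3 -383.2] turn x rad -0.0008 shift in target-yaw frame [  81.4  -62.  -383.2]
```

```bash
python3 -m handwheel '0 -7.8 -47.9 0 0 0 85; 0 -7.8 -47.9 0 0 0 85; 0 -7.8 -47.9 0 0 0 85; 0 -7.8 -47.9 0 0 0 85; 0 -7.8 -47.9 0 0 0 85; 0 -7.8 -47.9 0 0 0 85; 0 -7.8 -47.9 0 0 0 85; 0 -7.8 -47.9 0 0 0 85'; python3 -m handwheel '40 0 0 0 0 0 50; 40 0 0 0 0 0 50; 30 0 0 0 0 0 50;0 0 0 0 0 0 50'; python3 d.py .513 -.136 .12 -45.8
python3 - <<'E'
from h import *
for n in ("top","side"):
    c=cams.camera(n); o=manip.get_obs(); p=o["position"]; a=proj(c,[p])[0]; print(n,a)
    i=np.clip(a-40,0,None).astype(int)
    im=c["color"].copy()
    cv2.imwrite(f"pics/d1{n}.png",cv2.resize(im[i[1]:i[1]+100,i[0]:i[0]+100],None,fx=5,fy=5,interpolation=cv2.INTER_CUBIC)); print(i)
E
```

```text
clock: 2.5
position: [0.5129, -0.1358, 0.2317]
ee_rot: [0.655, 0.265, -0.655, 0.266]
ft_force: [0.3, -1.0, -0.5]
grip_width: 0.996
clock: 2.9
position: [0.5095, -0.1369, 0.1176]
ee_rot: [-0.653, -0.267, 0.657, -0.264]
ft_force: [-0.4, -0.8, 0.7]
grip_width: 0.586
clk 2.90 pos [ 0.5095 -0.1369  0.1176] yaw -45.82 tilt 0.39 F [-0.4 -0.8  0.7] w 50.1
shift now-frame [-2.4  1.8 -3.1] turn x rad -0.0004 shift in target-yaw frame [-2.4  1.9 -3.1]
top [315.26039144 244.26981475]
[275 204]
side [247.2671592  244.97688429]
[207 204]
```

View pics/d1side.png

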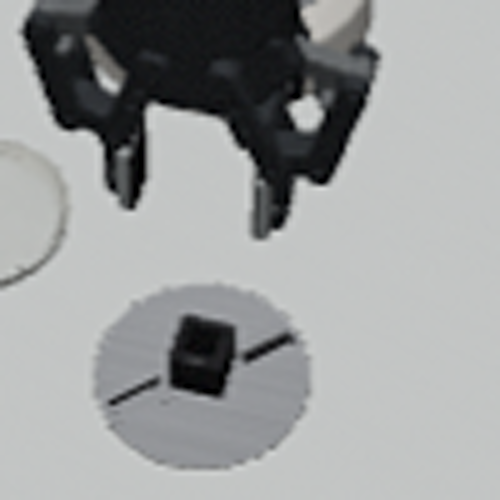

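```bash
python3 d.py .513 -.136 .12 -45.8;python3 - <<'E'
from h import *
o=manip.get_obs();print(o["joint_velocities"].round(3), R.from_quat(o["ee_rot"]).as_matrix().round(4))
E
```

```text
clk 3.00 pos [ 0.5123 -0.1374  0.1221] yaw -45.84 tilt 0.01 F [0.3 0.6 0.7] w 50.0
shift now-frame [ 2.1 -0.5 -1.5] turn x rad -0.0007 shift in target-yaw frame [ 2.1 -0.5 -1.5]
[ 0.005 -0.025 -0.007 -0.03   0.     0.003  0.   ] [[ 1.000e-04  6.967e-01 -7.174e-01]
 [ 2.000e-04 -7.174e-01 -6.967e-01]
 [-1.000e+00 -0.000e+00 -2.000e-04]]
```

```bash
python3 -m handwheel '35 -0.5 -1.5 0 0 0 46; 35 0 0 0 0 0 46; 30 0 0 0 0 0 46; 10 0 0 0 0 0 46; 5 0 0 0 0 0 46; 0 0 0 0 0 0 46' 30; python3 d.py .513 -.136 .007 -45.8
```

```text
clock: 3.6
position: [0.5139, -0.1363, 0.0077]
ee_rot: [0.656, 0.265, -0.655, 0.266]
ft_force: [-0.2, -0.0, 0.3]
grip_width: 0.535
clk 3.60 pos [ 0.5139 -0.1363  0.0077] yaw -45.85 tilt 0.11 F [-0.2 -0.   0.3] w 45.7
shift now-frame [ 0.7 -0.8  0.4] turn x rad -0.0009 shift in target-yaw frame [ 0.7 -0.8  0.4]
```

```bash
python3 -m handwheel '0 0 0 0 0 0 0; 0 0 0 0 0 0 0; 0 0 0 0 0 0 0; 0 0 0 0 0 0 0; 0 0 0 0 0 0 0; 0 0 0 0 0 0 0' 30; python3 d.py .513 -.136 .007 -45.8;  python3 -m handwheel '0 0 0 0 0 0 60; 0 0 0 0 0 0 60; 0 0 0 0 0 0 60;0 0 0 -0.13 0 0 60;0 0 0 -0.13 0 0 60;0 0 0 -0.13 0 0 60;0 0 0 -0.13 0 0 60;0 0 0 -0.13 0 0 60'; python3 d.py .513 -.136 .007 44.2
```

```text
clock: 4.2
position: [0.514, -0.1364, 0.008]
ee_rot: [0.656, 0.265, -0.655, 0.266]
ft_force: [0.3, -0.1, 6.4]
grip_width: 0.298
clk 4.20 pos [ 0.514  -0.1364  0.008 ] yaw -45.85 tilt 0.17 F [ 0.3 -0.1  6.4] w 25.5
shift now-frame [ 1.  -1.   0.4] turn x rad -0.0009 shift in target-yaw frame [ 1.  -1.   0.4]
clock: 5.0
position: [0.5127, -0.1361, 0.0063]
ee_rot: [-0.535, -0.463, 0.535, -0.463]
ft_force: [-0.1, 0.2, 0.4]
grip_width: 0.7
clk 5.00 pos [ 0.5127 -0.1361  0.0063] yaw -8.29 tilt 0.00 F [-0.1  0.2  0.4] w 59.8
shift now-frame [-0.7  0.3 -0.1] turn x rad -0.9161 shift in target-yaw frame [-0.7  0.2  0.1]
```

```bash
python3 -m handwheel '-2 0 0 -0.131 0 0 60;0 0 0 -0.131 0 0 60;0 0 0 -0.131 0 0 60;0 0 0 -0.131 0 0 60;0 0 0 -0.131 0 0 60;0 0 0 -0.131 0 0 60;0 0 0 -0.131 0 0 60; 0 0 0 0 0 0 60'; python3 d.py .513 -.136 .009 44.2; python3 -m handwheel '0 0 0 0 0 0 0; 0 0 0 0 0 0 0; 0 0 0 0 0 0 0; 0 0 0 0 0 0 0; 0 0 0 0 0 0 0; 0 0 0 0 0 0 0;0 0 0 0 0 0 0; 0 0 0 0 0 0 0' 50; python3 d.py .513 -.136 .009 44.2
```

```text
clock: 5.8
position: [0.5126, -0.1361, 0.0082]
ee_rot: [0.276, 0.651, -0.276, 0.651]
ft_force: [-0.1, -0.4, 0.0]
grip_width: 0.704
clk 5.80 pos [ 0.5126 -0.1361  0.0082] yaw 44.05 tilt 0.02 F [-0.1 -0.4  0. ] w 60.2
shift now-frame [-0.8  0.4  0.1] turn x rad -0.0027 shift in target-yaw frame [-0.8  0.4  0.1]
clock: 6.6
position: [0.513, -0.136, 0.0086]
ee_rot: [0.277, 0.651, -0.277, 0.651]
ft_force: [0.3, 1.3, 5.7]
grip_width: 0.294
clk 6.60 pos [ 0.513  -0.136   0.0086] yaw 43.93 tilt 0.03 F [0.3 1.3 5.7] w 25.1
shift now-frame [-0.4 -0.1 -0. ] turn x rad -0.0047 shift in target-yaw frame [-0.4 -0.1 -0. ]
```

```bash
python3 -m handwheel '-10 0 0 0 0 0 0;-30 0 0 0 0 0 0;-45 0 0 0 0 0 0;-45 0 0 0 0 0 0;-45 0 0 -0.1 0 0 0;-25 0 0 -0.1 0 0 0; 0 0 0 -0.1 0 0 0; 0 0 0 0 0 0 0'; python3 d.py .641 .0631 .20 61
```

```text
clock: 7.4
position: [0.5127, -0.1361, 0.2091]
ee_rot: [0.176, 0.685, -0.176, 0.685]
ft_force: [-0.2, 0.1, -1.5]
grip_width: 0.292
clk 7.40 pos [ 0.5127 -0.1361  0.2091] yaw 61.21 tilt 0.06 F [-0.2  0.1 -1.5] w 24.9
shift now-frame [  9.  236.4  16.5] turn x rad 0.0037 shift in target-yaw frame [  9.1 236.5  15.6]
```

```bash
python3 -m handwheel '0 39.4 2.7 0 0 0 0; 0 39.4 2.7 0 0 0 0; 0 39.4 2.7 0 0 0 0; 0 39.4 2.7 0 0 0 0; 0 39.4 2.7 0 0 0 0; 0 39.4 2.7 0.004 0 0 0; 9 0 0 0 0 0 0; 0 0 0 0 0 0 0'; python3 d.py .641 .0631 .20 61
python3 - <<'E'
from m import *
ims=[]
for n in ("top","side"):
    c=cams.camera(n); o=manip.get_obs(); p=o["position"]; a=proj(c,[p])[0]
    rs=cams.outline_of(n,"disc_hub"); 
    if rs:
        m=rs[0]["region"].astype(np.uint8); k=max(cv2.findContours(m,cv2.RETR_EXTERNAL,cv2.CHAIN_APPROX_NONE)[0],key=len)[:,0]
        print(n,rs[0]["conf"],"disc",circ(ray(c,k[:,0],k[:,1],p[2]-.0056),.05),"tcp",p)
    i=np.clip(a-50,0,None).astype(int)
    ims.append(cv2.resize(c["color"][i[1]:i[1]+100,i[0]:i[0]+100],(400,400),interpolation=cv2.INTER_CUBIC))
cv2.imwrite("pics/s1.png",np.hstack(ims))
E
```

```text
clock: 8.2
position: [0.64, 0.0645, 0.1971]
ee_rot: [0.177, 0.686, -0.178, 0.683]
ft_force: [0.8, -1.1, -1.5]
grip_width: 0.294
clk 8.20 pos [0.64   0.0645 0.1971] yaw 60.92 tilt 0.21 F [ 0.8 -1.1 -1.5] w 25.1
shift now-frame [-2.9 -0.7  1.5] turn x rad -0.0013 shift in target-yaw frame [-2.9 -0.7  1.5]
side 0.59 disc (array([0.63747579, 0.05954419, 0.05      ]), np.float64(0.013017322559078243)) tcp [0.64078351 0.06166784 0.19907793]
```

View pics/s1.png

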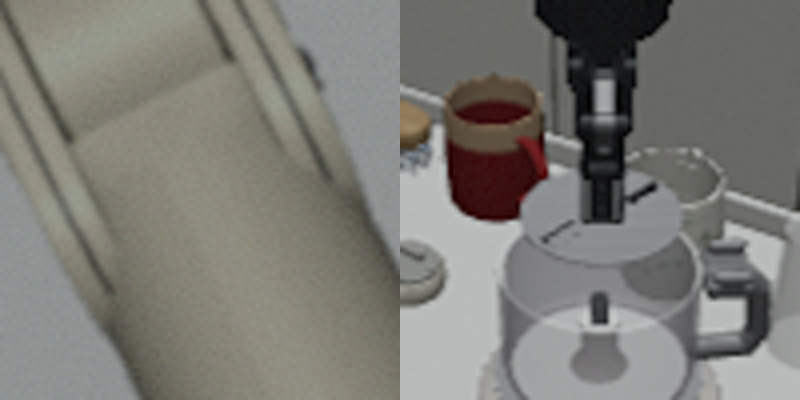

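```bash
python3 - <<'E'
from m import *
for t in range(1):
    c=cams.camera("side"); o=manip.get_obs(); p=o["position"]; zt=p[2]-.0056
    P,u,v=pts(c); g=(np.hypot(P[:,0]-.64,P[:,1]-.062)<.06)&(abs(P[:,2]-zt)<.006)
    m=np.zeros((384,512),np.uint8); m[v[g],u[g]]=255
    m=cv2.morphologyEx(m,cv2.MORPH_CLOSE,np.ones((9,9)))
    k=max(cv2.findContours(m,cv2.RETR_EXTERNAL,cv2.CHAIN_APPROX_NONE)[0],key=len)[:,0]
    print(g.sum(),np.median(P[g,2]),zt,p)
    print("disc",circ(ray(c,k[:,0],k[:,1],zt)),circ(ray(c,k[:,0],k[:,1],zt),.049))
    g=(np.hypot(P[:,0]-.64,P[:,1]-.062)<.02)&(P[:,2]>.110)&(P[:,2]<.14)
    print("shaft",P[g].mean(0),g.sum(), "px",u[g].mean(),v[g].mean())
    for q in [(.642,.0626,.118),(.6395,.0618,.118)]: print(proj(c,[q]))
    cv2.imwrite("pics/s2.png",cv2.resize(c["color"][120:230,210:310],None,fx=5,fy=5,interpolation=cv2.INTER_CUBIC))
E
python3 d.py .641 .0631 .20 61
```

```text
658 0.1928645342103194 0.19400129938182034 [0.64102606 0.06171787 0.1996013 ]
disc (array([0.63756928, 0.05786636, 0.04780858]), np.float64(0.01384334591404557)) (array([0.63789467, 0.05838244, 0.049     ]), np.float64(0.013837908471011738))
shaft [0.63750886 0.06112413 0.11934647] 30 px 250.86666666666667 174.0
[[252.07739478 173.53638443]]
[[251.39769931 174.01632674]]
clk 8.45 pos [0.641  0.0617 0.1996] yaw 60.76 tilt 0.04 F [-0.2 -0.7 -0.5] w 25.2
shift now-frame [-0.4  1.2 -0.7] turn x rad -0.0043 shift in target-yaw frame [-0.4  1.2 -0.7]
```

View pics/s2.png

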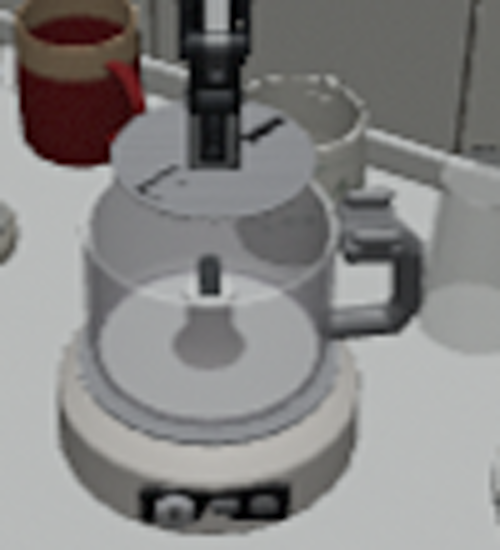

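Run:
```python
from m import *
c=sv["side"]
for q in [(.642,.0612,.194),(.641,.0617,.194),(.642,.0626,.126),(.642,.0626,.106),(.641,.0626,.126),(.642,.0616,.126)]: 
    a=proj(c,[q])[0]; print(q,a.round(2),"crop",((a-[210,120])*5+2).round(1))
```

```text
(0.642, 0.0612, 0.194) [252.67 149.7 ] crop [215.3 150.5]
(0.641, 0.0617, 0.194) [252.21 149.71] crop [213.  150.6]
(0.642, 0.0626, 0.126) [252.11 171.12] crop [212.5 257.6]
(0.642, 0.0626, 0.106) [252.03 177.11] crop [212.2 287.5]
(0.641, 0.0626, 0.126) [251.77 171.24] crop [210.9 258.2]
(0.642, 0.0616, 0.126) [252.31 171.33] crop [213.5 258.7]
```

Run:
```python
from m import *
c=cams.camera("side")
im=cv2.resize(c["color"][120:230,210:310],None,fx=7,fy=7,interpolation=cv2.INTER_CUBIC)[:500]
def dr(Q,col):
    a=((proj(c,Q)-[210,120]+.5)*7).astype(np.int32); cv2.polylines(im,[a.reshape(-1,1,2)],True,col,1)
t=np.linspace(0,2*np.pi,60)
ring=lambda x,y,z,r:np.c_[x+r*np.cos(t),y+r*np.sin(t),0*t+z]
dr(ring(.642,.0612,.194,.05),(0,0,255)); dr(ring(.642,.0612,.191,.05),(0,255,255))
dr(ring(.642,.0626,.150,.065),(0,255,0)); dr(ring(.642,.0626,.062,.084),(0,255,0))
dr(ring(.642,.0626,.106,.0125),(255,0,255))
cv2.imwrite("pics/s3.png",im)
```

```text
(no output)
```

View pics/s3.png

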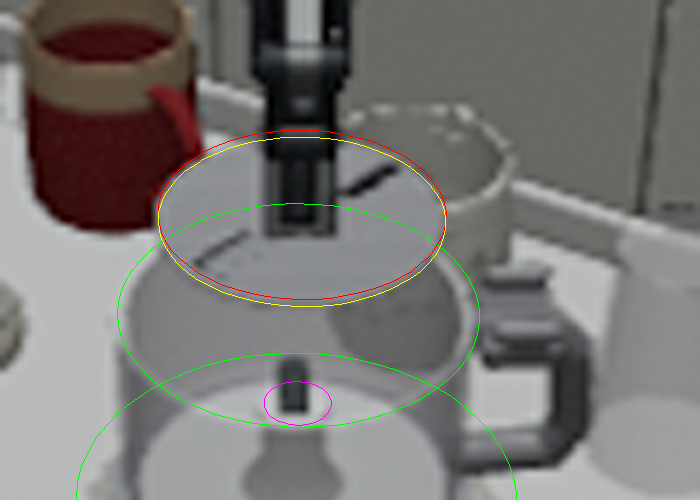

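```bash
python3 d.py .640 .0633 .145 61; python3 -m handwheel '0 1 -1.7 -0.004 0 0 0; 18 0 0 0 0 0 0; 18 0 0 0 0 0 0; 18 0 0 0 0 0 0; 0 0 0 0 0 0 0;0 0 0 0 0 0 0';  python3 d.py .640 .0633 .145 61
python3 - <<'E'
from m import *
c=cams.camera("side")
im=cv2.resize(c["color"][120:230,210:310],None,fx=7,fy=7,interpolation=cv2.INTER_CUBIC)[:500]
cv2.imwrite("pics/s4.png",im)
E
```

```text
clk 8.50 pos [0.6411 0.0619 0.1997] yaw 60.78 tilt 0.05 F [-0.5 -0.3 -1.1] w 24.7
shift now-frame [54.7  0.7 -1.7] turn x rad -0.0039 shift in target-yaw frame [54.7  0.7 -1.6]
clock: 9.1
position: [0.64, 0.0649, 0.1455]
ee_rot: [0.176, 0.685, -0.176, 0.685]
ft_force: [0.1, -0.3, -0.6]
grip_width: 0.291
clk 9.10 pos [0.64   0.0649 0.1455] yaw 61.13 tilt 0.02 F [ 0.1 -0.3 -0.6] w 24.9
shift now-frame [ 0.5 -1.4  0.7] turn x rad 0.0022 shift in target-yaw frame [ 0.5 -1.4  0.7]
```

View pics/s4.png

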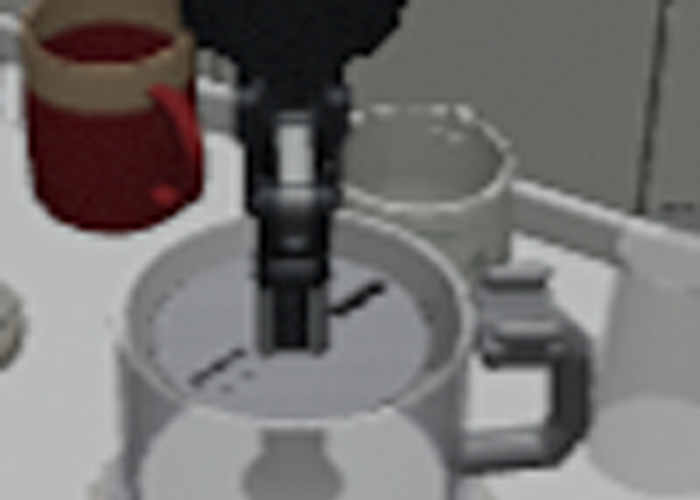

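```bash
python3 -m handwheel '0 -0.8 0.5 0.002 0 0 0; 4 0 0 0 0 0 0; 4 0 0 0 0 0 0; 0 0 0 0 0 0 0';  python3 d.py .640 .0633 .137 61;  python3 -m handwheel '3 0 0 0 0 0 0; 3 0 0 0 0 0 0; 2 0 0 0 0 0 0; 0 0 0 0 0 0 0';  python3 d.py .640 .0633 .129 61
```

```text
clock: 9.55
position: [0.6398, 0.0638, 0.1366]
ee_rot: [0.177, 0.685, -0.177, 0.684]
ft_force: [-0.3, 0.5, -0.8]
grip_width: 0.291
clk 9.55 pos [0.6398 0.0638 0.1366] yaw 61.02 tilt 0.05 F [-0.3  0.5 -0.8] w 24.8
shift now-frame [-0.4 -0.3  0.4] turn x rad 0.0003 shift in target-yaw frame [-0.4 -0.3  0.4]
clock: 9.95
position: [0.6399, 0.0639, 0.1289]
ee_rot: [0.177, 0.685, -0.177, 0.684]
ft_force: [0.5, -0.8, -2.3]
grip_width: 0.292
clk 9.95 pos [0.6399 0.0639 0.1289] yaw 61.02 tilt 0.03 F [ 0.5 -0.8 -2.3] w 24.9
shift now-frame [-0.1 -0.5  0.3] turn x rad 0.0004 shift in target-yaw frame [-0.1 -0.5  0.3]
```

```bash
python3 -m handwheel '3 0 0 0 0 0 0; 2 0 0 0 0 0 0; 0 0 0 0 0 0 0';  python3 d.py .640 .0633 .124 61;  python3 -m handwheel '3 0 0 0 0 0 0; 3 0 0 0 0 0 0; 0 0 0 0 0 0 0';  python3 d.py .640 .0633 .118 61
```

```text
clock: 10.25
position: [0.64, 0.0639, 0.124]
ee_rot: [0.177, 0.685, -0.177, 0.685]
ft_force: [-0.0, -0.4, -1.2]
grip_width: 0.292
clk 10.25 pos [0.64   0.0639 0.124 ] yaw 61.02 tilt 0.02 F [-0.  -0.4 -1.2] w 25.0
shift now-frame [-0.  -0.6  0.3] turn x rad 0.0004 shift in target-yaw frame [-0.  -0.6  0.3]
clock: 10.55
position: [0.64, 0.0639, 0.1178]
ee_rot: [0.177, 0.685, -0.177, 0.684]
ft_force: [0.2, 0.1, -1.3]
grip_width: 0.293
clk 10.55 pos [0.64   0.0639 0.1178] yaw 61.02 tilt 0.02 F [ 0.2  0.1 -1.3] w 25.0
shift now-frame [-0.2 -0.5  0.3] turn x rad 0.0004 shift in target-yaw frame [-0.2 -0.5  0.3]
```

```bash
python3 -m handwheel '2 0 0 0 0 0 0; 1 0 0 0 0 0 0; 0 0 0 0 0 0 0';  python3 d.py .640 .0633 .1146 61;  python3 -m handwheel '1 0 0 0 0 0 0; 0 0 0 0 0 0 0';  python3 d.py .640 .0633 .114 61
```

```text
clock: 10.85
position: [0.6401, 0.0639, 0.1151]
ee_rot: [0.177, 0.685, -0.177, 0.685]
ft_force: [-0.1, -0.2, -1.7]
grip_width: 0.289
clk 10.85 pos [0.6401 0.0639 0.1151] yaw 61.02 tilt 0.01 F [-0.1 -0.2 -1.7] w 24.7
shift now-frame [ 0.5 -0.6  0.2] turn x rad 0.0003 shift in target-yaw frame [ 0.5 -0.6  0.2]
clock: 11.05
position: [0.6402, 0.0639, 0.1147]
ee_rot: [0.177, 0.684, -0.177, 0.685]
ft_force: [-1.6, 0.1, 2.5]
grip_width: 0.292
clk 11.05 pos [0.6402 0.0639 0.1147] yaw 61.02 tilt 0.02 F [-1.6  0.1  2.5] w 24.9
shift now-frame [ 0.7 -0.7  0.1] turn x rad 0.0003 shift in target-yaw frame [ 0.7 -0.7  0.1]
```

```bash
python3 -m handwheel '0 0 0 0 0 0 46; 0 0 0 0 0 0 46; 0 0 0 0 0 0 46; -5 0 0 0 0 0 46; -15 0 0 0 0 0 46; -30 0 0 0 0 0 46; -30 0 0 0 0 0 46; 0 0 0 0 0 0 46';  python3 -m handwheel '-10 0 0 0.14 0 0 85; 0 0 0 0.14 0 0 85;0 0 0 0.14 0 0 85;0 0 0 0.14 0 0 85;0 0 0 0.14 0 0 85;0 0 0 0.14 0 0 85;0 0 0 0 0 0 85'; python3 d.py .4723 .1797 .12 12.6
```

```text
clock: 11.85
position: [0.642, 0.0651, 0.2001]
ee_rot: [0.178, 0.682, -0.176, 0.687]
ft_force: [0.2, -0.2, 0.7]
grip_width: 0.534
clock: 12.55
position: [0.6401, 0.0642, 0.205]
ee_rot: [0.441, 0.552, -0.441, 0.553]
ft_force: [-0.8, -0.3, 0.1]
grip_width: 0.997
clk 12.55 pos [0.6401 0.0642 0.205 ] yaw 12.78 tilt 0.04 F [-0.8 -0.3  0.1] w 85.2
shift now-frame [  84.8 -138.2 -149.8] turn x rad 0.0031 shift in target-yaw frame [  85.  -138.6 -149.3]
```

```bash
python3 -m handwheel '0 -27.7 -29.9 0.003 0 0 85; 0 -27.7 -29.9 0 0 0 85; 0 -27.7 -29.9 0 0 0 85; 0 -27.7 -29.9 0 0 0 85; 0 -27.7 -29.9 0 0 0 85; 40 0 0 0 0 0 85; 40 0 0 0 0 0 85;0 0 0 0 0 0 85'
python3 - <<'E'
from m import *
c=cams.camera("top")
P,u,v=pts(c)
g=(np.hypot(P[:,0]-.642,P[:,1]-.0626)<.057)&(P[:,2]>.10)&(P[:,2]<.145)
for lo,hi in((.105,.112),(.125,.14)):
    h=g&(P[:,2]>lo)&(P[:,2]<hi); print("disc",h.sum(),P[h].mean(0))
d=np.hypot(P[:,0]-.642,P[:,1]-.0626); h=(d<.05)&(d>.02)
A=np.c_[P[h][:,:2]-[.642,.0626],np.ones(h.sum())]; print("plane",np.linalg.lstsq(A,P[h,2],rcond=None)[0])
c2=cams.camera("side")
cv2.imwrite("pics/l1.png",np.hstack([cv2.resize(c["color"][135:235,190:290],(400,400),interpolation=cv2.INTER_CUBIC),cv2.resize(c2["color"][130:230,130:230],(400,400),interpolation=cv2.INTER_CUBIC)]))
E
python3 d.py .4723 .1797 .12 12.6
```

```text
clock: 13.35
position: [0.4693, 0.178, 0.1208]
ee_rot: [0.438, 0.555, -0.442, 0.552]
ft_force: [0.2, -0.0, -0.2]
grip_width: 0.994
disc 1155 [0.6407522  0.062031   0.10892707]
disc 110 [0.64098991 0.06225594 0.13122261]
plane [0.0673613  0.04266016 0.1078275 ]
clk 13.45 pos [0.472  0.1795 0.1251] yaw 12.89 tilt 0.05 F [-0.6  0.2  0.2] w 84.9
shift now-frame [ 5.1  0.3 -0.1] turn x rad 0.005 shift in target-yaw frame [ 5.1  0.3 -0.1]
```

View pics/l1.png

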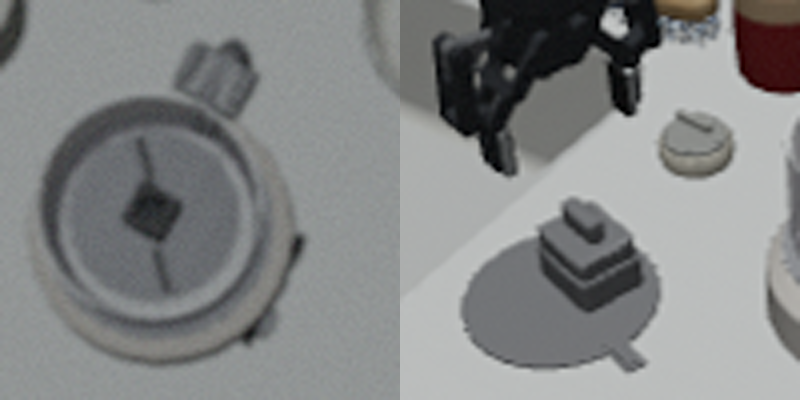

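Run:
```python
from m import *
for n in("top","side"):
    c=cams.camera(n); P,u,v=pts(c)
    d=np.hypot(P[:,0]-.641,P[:,1]-.0624); h=(d<.048)&(d>.02)&(P[:,2]>.1)&(P[:,2]<.118)
    A=np.c_[P[h][:,:2]-[.641,.0624],np.ones(h.sum())]; s=least_squares(lambda q:A@q-P[h,2],[0,0,.108],loss="soft_l1",f_scale=.001); print(n,h.sum(),s.x,np.std(s.fun))
    # lid yaw recheck
    g=(np.hypot(P[:,0]-.472,P[:,1]-.18)<.04)&(P[:,2]>.052)&(P[:,2]<.060); print(g.sum(),cv2.minAreaRect((P[g,:2]*1000).astype(np.float32)))
    if n=="top":
        g=(P[:,2]>.006)&(P[:,2]<.02)&(np.hypot(P[:,0]-.4475,P[:,1]-.174)<.11); 
        q=P[g]; dd=np.hypot(q[:,0]-.4475,q[:,1]-.174); print(circ(q[(dd>.063)&(dd<.0685)])); t=q[dd>.074]; print("tongue",len(t),t.mean(0) if len(t) else "")
        cv2.imwrite("pics/l2.png",cv2.resize(c["color"][235:305,150:230],None,fx=7,fy=7,interpolation=cv2.INTER_CUBIC))
```

```text
top 1096 [-0.00050306  0.00037518  0.10920996] 0.0018574762347108112
161 ((475.2138366699219, 165.8170623779297), (45.709476470947266, 28.87256622314453), 11.195697784423828)
(array([0.44737134, 0.17450396, 0.06536622]), np.float64(0.0013133169563698272))
tongue 54 [0.46176316 0.10360268 0.01221284]
side 215 [ 0.00244803 -0.0096165   0.10834277] 0.0012443928939484359
166 ((473.1744384765625, 180.72291564941406), (46.040809631347656, 58.3109130859375), 11.715593338012695)
```

View pics/l2.png

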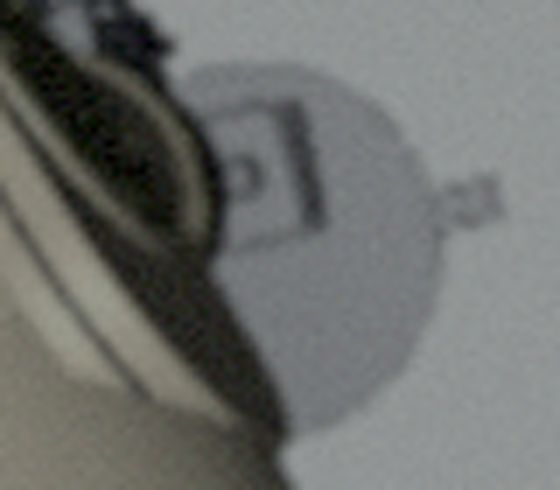

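```bash
python3 -m handwheel '35 0.5 0 0.014 0 0 85; 35 0 0 0 0 0 85; 25 0 0 0 0 0 85; 10 0 0 0 0 0 85; 5 0 0 0 0 0 85; 0 0 0 0 0 0 85; 0 0 0 0 0 0 85'; python3 d.py .4725 .1797 .0135 12
```

```text
clock: 14.25
position: [0.4735, 0.1797, 0.0157]
ee_rot: [0.446, 0.549, -0.445, 0.55]
ft_force: [-0.8, -0.2, 0.4]
grip_width: 0.996
clk 14.25 pos [0.4735 0.1797 0.0157] yaw 11.92 tilt 0.12 F [-0.8 -0.2  0.4] w 85.0
shift now-frame [ 2.2 -1.  -0.3] turn x rad -0.0015 shift in target-yaw frame [ 2.2 -1.  -0.3]
```

```bash
python3 -m handwheel '1.5 -0.6 0 0 0 0 60; 0 0 0 0 0 0 40; 0 0 0 0 0 0 30; 0 0 0 0 0 0 30; 0 0 0 0 0 0 30; 0 0 0 0 0 0 30' 50; python3 d.py .4725 .1797 .0135 12; python3 -m handwheel '-2 0 0 0 0 0 30; -6 0 0 0 0 0 30; -12 0 0 0 0 0 30; 0 0 0 0 0 0 30';python3 d.py .4725 .1797 .0335 12
python3 - <<'E'
from m import *
c2=cams.camera("side");c=cams.camera("top")
cv2.imwrite("pics/l3.png",np.hstack([cv2.resize(c["color"][225:315,140:240],(400,360),interpolation=cv2.INTER_CUBIC),cv2.resize(c2["color"][140:230,130:230],(400,360),interpolation=cv2.INTER_CUBIC)]))
E
```

```text
clock: 14.85
position: [0.4726, 0.1794, 0.0135]
ee_rot: [0.446, 0.549, -0.445, 0.55]
ft_force: [-0.1, -1.1, 5.6]
grip_width: 0.574
clk 14.85 pos [0.4726 0.1794 0.0135] yaw 11.93 tilt 0.08 F [-0.1 -1.1  5.6] w 49.0
shift now-frame [ 0.  -0.  -0.4] turn x rad -0.0013 shift in target-yaw frame [ 0.  -0.  -0.4]
clock: 15.25
position: [0.4729, 0.1796, 0.0346]
ee_rot: [0.446, 0.549, -0.445, 0.55]
ft_force: [0.5, 0.8, -1.9]
grip_width: 0.58
clk 15.25 pos [0.4729 0.1796 0.0346] yaw 11.91 tilt 0.14 F [ 0.5  0.8 -1.9] w 49.5
shift now-frame [ 1.1 -0.3 -0.2] turn x rad -0.0015 shift in target-yaw frame [ 1.1 -0.3 -0.2]
```

View pics/l3.png

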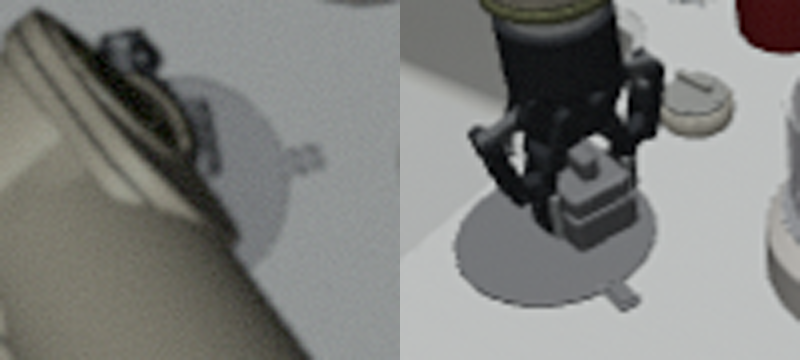

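```bash
python3 -m handwheel '-45 0 0 0 0 0 30; -45 0 0 0 0 0 30; -45 0 0 0 0 0 30; -50 0 0 0 0 0 30; 0 0 0 0 0 0 30'
python3 - <<'E'
from m import *
for n in("top","side"):
    c=sv[n];P,u,v=pts(c); d=np.hypot(P[:,0]-.641,P[:,1]-.0624)
    g=(d<.25)&(d>.12)&(P[:,2]>.10)
    q=P[g]
    if len(q): print(n,len(q),"by cell:",[(tuple(k),round(q[(np.round(q[:,:2],1)*10==k).all(1)][:,2].max(),3)) for k in np.unique(np.round(q[:,:2],1)*10,axis=0)])
E
python3 d.py .6538 .0851 .21 61
```

```text
clock: 15.85
position: [0.4744, 0.1808, 0.2237]
ee_rot: [0.448, 0.547, -0.443, 0.551]
ft_force: [1.2, 1.5, -2.3]
grip_width: 0.576
top 699 by cell: [((np.float64(8.0), np.float64(0.0)), np.float64(0.111)), ((np.float64(8.0), np.float64(1.0)), np.float64(0.113)), ((np.float64(8.0), np.float64(2.0)), np.float64(0.101)), ((np.float64(9.0), np.float64(0.0)), np.float64(0.167)), ((np.float64(9.0), np.float64(1.0)), np.float64(0.168))]
side 493 by cell: [((np.float64(8.0), np.float64(0.0)), np.float64(0.109)), ((np.float64(8.0), np.float64(1.0)), np.float64(0.11)), ((np.float64(9.0), np.float64(0.0)), np.float64(0.164)), ((np.float64(9.0), np.float64(1.0)), np.float64(0.167))]
clk 15.85 pos [0.4744 0.1808 0.2237] yaw 11.93 tilt 0.52 F [ 1.2  1.5 -2.3] w 49.2
shift now-frame [ 15.1 155.6 130.7] turn x rad -0.8565 shift in target-yaw frame [ 13.7   3.3 203.3]
```

```bash
python3 -m handwheel '0 0 0 -0.107 0 0 30; 0 0 0 -0.107 0 0 30; 0 0 0 -0.107 0 0 30; 0 0 0 -0.107 0 0 30; 0 0 0 -0.107 0 0 30; 0 0 0 -0.107 0 0 30; 0 0 0 -0.107 0 0 30; 0 0 0 -0.107 0 0 30'; python3 d.py .6538 .0851 .21 61
```

```text
clock: 16.65
position: [0.4716, 0.1789, 0.2168]
ee_rot: [0.175, 0.685, -0.176, 0.685]
ft_force: [-0.2, -0.5, -2.0]
grip_width: 0.573
clk 16.65 pos [0.4716 0.1789 0.2168] yaw 61.22 tilt 0.06 F [-0.2 -0.5 -2. ] w 48.9
shift now-frame [  6.7   5.5 204.9] turn x rad 0.0038 shift in target-yaw frame [  6.8   6.3 204.9]
```

```bash
python3 -m handwheel '0 1 35 0 0 0 30; 0 1 35 0 0 0 30; 0 1 35 0 0 0 30; 0 1 35 0 0 0 30; 0 1 35 0 0 0 30; 0 1 30 0.003 0 0 30; 0 0 0 0 0 0 30; 0 0 0 0 0 0 30'; python3 d.py .6538 .0851 .21 61
python3 - <<'E'
from m import *
c=cams.camera("side"); o=manip.get_obs(); p=o["position"]; M=R.from_quat(o["ee_rot"]).as_matrix(); a=np.arctan2(M[1,1],M[0,1])
im=cv2.resize(c["color"][110:230,200:310],None,fx=7,fy=7,interpolation=cv2.INTER_CUBIC)[:600]
def dr(Q,col,cl=True):
    q=((proj(c,Q)-[200,110]+.5)*7).astype(np.int32); cv2.polylines(im,[q.reshape(-1,1,2)],cl,col,1)
t=np.linspace(0,2*np.pi,90); ux=np.array([np.cos(a),np.sin(a),0]); uy=np.array([-ux[1],ux[0],0])
L=p-.026*ux; L[2]=p[2]-.001   # plate top
dr(L+.068*(np.cos(t)[:,None]*ux+np.sin(t)[:,None]*uy),(0,0,255))
dr(np.array([L+s*.008*ux-r*uy for s,r in((1,.068),(1,.091),(-1,.091),(-1,.068))]),(0,0,255))
A=np.array([.6412,.0624,.150]); a=np.radians(61);ux=np.array([np.cos(a),np.sin(a),0]); uy=np.array([-ux[1],ux[0],0])
dr(A+.065*(np.cos(t)[:,None]*ux+np.sin(t)[:,None]*uy),(0,255,0))
for s in(-1,1): dr(np.array([A+[0,0,.0055]+s*.012*ux-r*uy for r in(.072,.092)]),(0,255,255),False)
cv2.imwrite("pics/l4.png",im)
P,u,v=pts(c); d=np.hypot(P[:,0]-L[0],P[:,1]-L[1]); g=(d<.066)&(abs(P[:,2]-L[2])<.008)
B=np.c_[P[g][:,:2]-L[:2],np.ones(g.sum())]; s=least_squares(lambda q:B@q-P[g,2],[0,0,L[2]],loss="soft_l1",f_scale=.001); print("lid plane",s.x,L,g.sum())
E
```

```text
clock: 17.45
position: [0.6538, 0.085, 0.2162]
ee_rot: [0.178, 0.685, -0.178, 0.683]
ft_force: [-0.6, 1.0, -2.5]
grip_width: 0.573
clk 17.45 pos [0.6538 0.085  0.2162] yaw 60.77 tilt 0.13 F [-0.6  1.  -2.5] w 48.9
shift now-frame [ 6.2  0.1 -0.1] turn x rad -0.0039 shift in target-yaw frame [ 6.2  0.1 -0.1]
lid plane [-3.77341380e-03 -2.06311881e-04  2.13856336e-01] [0.64071415 0.06297344 0.21576761] 1060
```

View pics/l4.png

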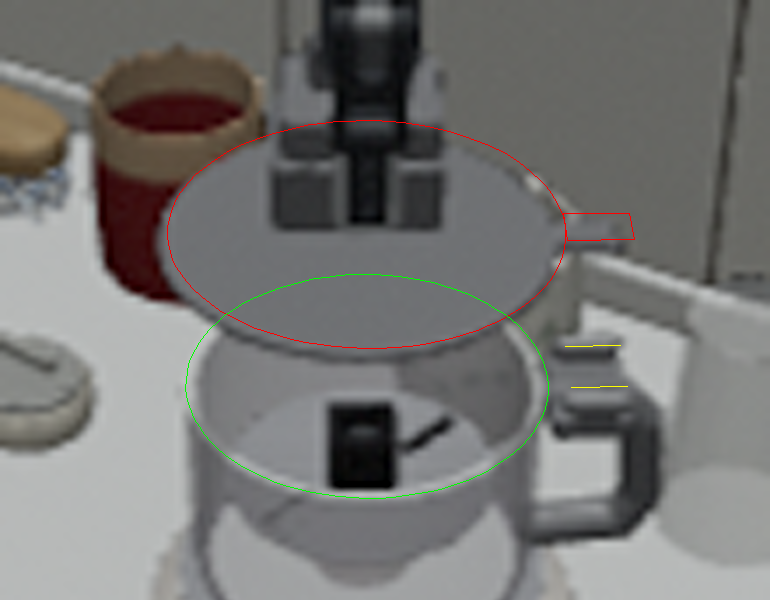

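```bash
cat > lidfit.py <<'E'
from m import *
c=cams.camera("side"); o=manip.get_obs(); p=o["position"]; M=R.from_quat(o["ee_rot"]).as_matrix(); a=np.arctan2(M[1,1],M[0,1])
ux=np.array([np.cos(a),np.sin(a),0]); uy=np.array([-ux[1],ux[0],0]); L=p-.026*ux; L[2]=p[2]-.001
P,u,v=pts(c); zz=L[2]-.002
g=(np.hypot(P[:,0]-L[0],P[:,1]-L[1])<.080)&(abs(P[:,2]-zz)<.006)
m=np.zeros((384,512),np.uint8); m[v[g],u[g]]=255
k=max(cv2.findContours(cv2.morphologyEx(m,cv2.MORPH_CLOSE,np.ones((5,5))),cv2.RETR_EXTERNAL,cv2.CHAIN_APPROX_NONE)[0],key=len)[:,0]
def f(q,full=False):
    pl=proj(c,np.array([q[0],q[1],L[2]])+ring); r=[]
    # silhouette = hull of top & bottom ring
    pb=proj(c,np.array([q[0],q[1],L[2]-.0035])+ring)
    H=cv2.convexHull(np.r_[pl,pb].astype(np.float32))
    return np.array([cv2.pointPolygonTest(H,(float(x),float(y)),True) for x,y in kk])
t=np.linspace(0,2*np.pi,120); ring=.068*np.c_[np.cos(t),np.sin(t),0*t]
top=proj(c,[L])[0]; kk=k[(k[:,1]>top[1]-8)&(k[:,0]<top[0]+29)]
s=least_squares(f,L[:2],loss="soft_l1",f_scale=.5,diff_step=1e-3); dd=s.x-L[:2]
print(len(kk),"fit",s.x,"assumed",L[:2],"rms",np.sqrt(np.mean(s.fun**2)),"off ux,uy mm",dd@ux[:2]*1000,dd@uy[:2]*1000)
cv2.imwrite("pics/mask.png",m)
E
python3 lidfit.py; python3 lidfit.py
python3 - <<'E'
# rim in side view: bright edge search around predicted outer ring, original image
from m import *
for n in("side","top"):
    c=sv[n]; g=cv2.GaussianBlur(cv2.cvtColor(c["color"],cv2.COLOR_BGR2GRAY).astype(np.float32),(3,3),0)
    P,u,v=pts(c); 
    h=(P[:,2]>.1465)&(P[:,2]<.1545)&(np.hypot(P[:,0]-.641,P[:,1]-.0624)<.071)&(np.hypot(P[:,0]-.641,P[:,1]-.0624)>.055)
    W=ray(c,u[h],v[h],.150)
    a=np.arctan2(W[:,1]-.0624,W[:,0]-.641); rr=np.hypot(W[:,0]-.641,W[:,1]-.0624)
    bins=np.digitize(a,np.linspace(-np.pi,np.pi,25))
    pts_=np.array([W[bins==b].mean(0) for b in np.unique(bins) if (bins==b).sum()>4]); print(n,len(pts_),circ(pts_))
E
```

```text
127 fit [0.63621464 0.06335999] assumed [0.64059237 0.06322429] rms 6.553657103747011 off ux,uy mm -2.011834007409925 3.8904388594689405
126 fit [0.63606704 0.06368181] assumed [0.6405954  0.06317554] rms 6.682524784951154 off ux,uy mm -1.7611619287223836 4.202459086327008
side 24 (array([0.63911862, 0.06143097, 0.06259854]), np.float64(0.0009986553047672277))
top 24 (array([0.64240685, 0.06270405, 0.06265131]), np.float64(0.0005840198750218531))
```

```bash
cat > ov.py <<'E'
from m import *
import sys
off=float(sys.argv[1])/1000; out=sys.argv[2]
c=cams.camera("side"); o=manip.get_obs(); p=o["position"]; M=R.from_quat(o["ee_rot"]).as_matrix(); a=np.arctan2(M[1,1],M[0,1])
im=cv2.resize(c["color"][110:210,200:310],None,fx=7,fy=7,interpolation=cv2.INTER_CUBIC)[:600]
B=np.array([-.0023,-.001,0])
def dr(Q,col,cl=True):
    q=((proj(c,Q+B)-[200,110]+.5)*7).astype(np.int32); cv2.polylines(im,[q.reshape(-1,1,2)],cl,col,1)
t=np.linspace(0,2*np.pi,90); ux=np.array([np.cos(a),np.sin(a),0]); uy=np.array([-ux[1],ux[0],0])
L=p-.026*ux+off*uy; L[2]=p[2]-.001
dr(L+.068*(np.cos(t)[:,None]*ux+np.sin(t)[:,None]*uy),(0,0,255))
dr(L-[0,0,.0035]+.068*(np.cos(t)[:,None]*ux+np.sin(t)[:,None]*uy),(0,128,255))
dr(np.array([L+s*.008*ux-r*uy for s,r in((1,.068),(1,.091),(-1,.091),(-1,.068))]),(0,0,255))
A=np.array([.6412,.0626,.150]); a=np.radians(61);ux=np.array([np.cos(a),np.sin(a),0]); uy=np.array([-ux[1],ux[0],0])
dr(A+.065*(np.cos(t)[:,None]*ux+np.sin(t)[:,None]*uy),(0,255,0))
for s in(-1,1): dr(np.array([A+[0,0,.0055]+s*.012*ux-r*uy for r in(.072,.092)]),(0,255,255),False)
cv2.imwrite(out,im)
E
python3 ov.py 2.3 pics/l5.png
```

```text
(no output)
```

View pics/l5.png

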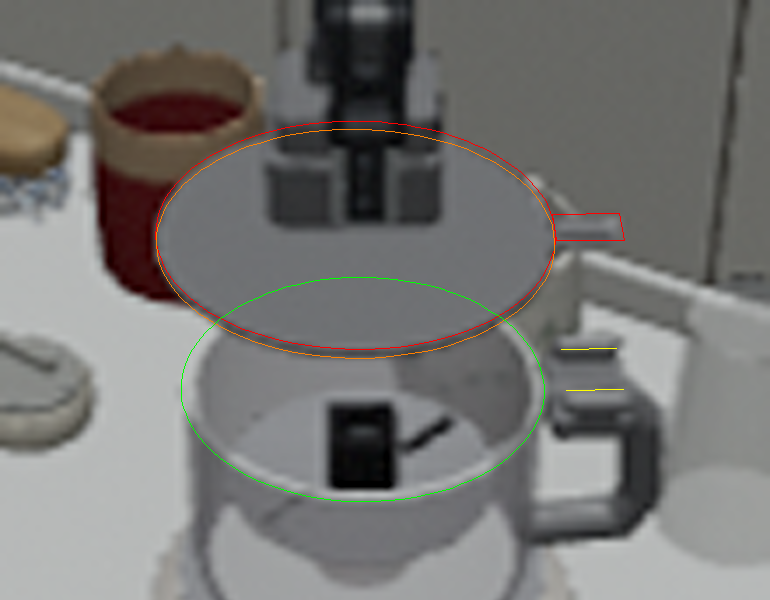

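```bash
python3 d.py .657 .0838 .17 61; python3 -m handwheel '10 1 3 -0.003 0 0 30; 15 0 0 0 0 0 30; 15 0 0 0 0 0 30; 5 0 0 0 0 0 30; 0 0 0 0 0 0 30; 0 0 0 0 0 0 30'; python3 ov.py 2.3 pics/l6.png;  python3 d.py .657 .0838 .17 61
```

```text
clk 17.65 pos [0.6534 0.0858 0.2179] yaw 60.88 tilt 0.02 F [-0.4  0.3 -1.6] w 49.1
shift now-frame [47.9  0.1  4.1] turn x rad -0.0022 shift in target-yaw frame [47.9  0.1  4.1]
clock: 18.25
position: [0.6573, 0.0844, 0.173]
ee_rot: [0.177, 0.684, -0.177, 0.685]
ft_force: [0.3, -0.3, -1.0]
grip_width: 0.571
clk 18.30 pos [0.6574 0.0845 0.1733] yaw 60.97 tilt 0.04 F [-0.2  0.3 -2.2] w 49.3
shift now-frame [ 3.3 -0.8 -0. ] turn x rad -0.0006 shift in target-yaw frame [ 3.3 -0.8 -0. ]
```

View pics/l6.png

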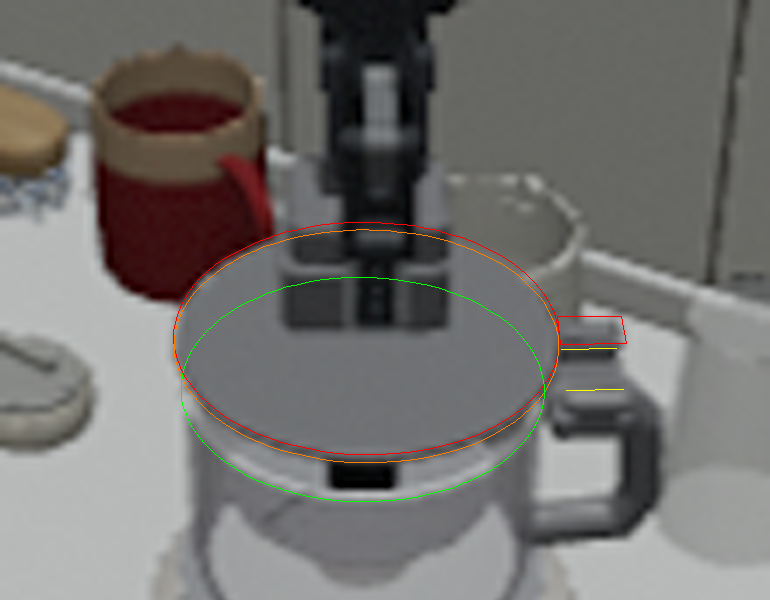

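```bash
python3 -m handwheel '3 -0.5 0 0 0 0 30; 3 0 0 0 0 0 30; 3 0 0 0 0 0 30; 0 0 0 0 0 0 30'; python3 d.py .657 .0838 .1545 61; python3 -m handwheel '2 0 0 0 0 0 30; 2 0 0 0 0 0 30; 0 0 0 0 0 0 30'; python3 d.py .657 .0838 .1545 61
```

```text
clock: 18.7
position: [0.6567, 0.0837, 0.1632]
ee_rot: [0.177, 0.685, -0.177, 0.684]
ft_force: [-0.4, -1.5, -1.1]
grip_width: 0.576
clk 18.70 pos [0.6567 0.0837 0.1632] yaw 60.96 tilt 0.04 F [-0.4 -1.5 -1.1] w 49.2
shift now-frame [8.7 0.2 0.2] turn x rad -0.0007 shift in target-yaw frame [8.7 0.2 0.2]
clock: 19.0
position: [0.6568, 0.0838, 0.1595]
ee_rot: [0.177, 0.685, -0.177, 0.684]
ft_force: [0.6, -0.5, -2.3]
grip_width: 0.575
clk 19.00 pos [0.6568 0.0838 0.1595] yaw 60.96 tilt 0.02 F [ 0.6 -0.5 -2.3] w 49.1
shift now-frame [5.  0.1 0.2] turn x rad -0.0006 shift in target-yaw frame [5.  0.1 0.2]
```

Ring is 4 mm into the bowl with no contact; continue.

```bash
python3 -m handwheel '2 0 0 0 0 0 30; 1.5 0 0 0 0 0 30; 0 0 0 0 0 0 30'; python3 d.py .657 .0838 .1545 61; python3 -m handwheel '1 0 0 0 0 0 30; 0.5 0 0 0 0 0 30; 0 0 0 0 0 0 30'; python3 d.py .657 .0838 .1545 61; python3 ov.py 2.3 pics/l7.png
```

```text
clock: 19.3
position: [0.6568, 0.0838, 0.156]
ee_rot: [0.177, 0.685, -0.177, 0.684]
ft_force: [0.1, -0.4, -1.5]
grip_width: 0.573
clk 19.30 pos [0.6568 0.0838 0.156 ] yaw 60.97 tilt 0.02 F [ 0.1 -0.4 -1.5] w 49.0
shift now-frame [1.5 0.  0.2] turn x rad -0.0006 shift in target-yaw frame [1.5 0.  0.2]
clock: 19.6
position: [0.657, 0.0839, 0.1551]
ee_rot: [0.177, 0.684, -0.177, 0.685]
ft_force: [-1.8, -0.5, 1.2]
grip_width: 0.576
clk 19.60 pos [0.657  0.0839 0.1551] yaw 60.96 tilt 0.02 F [-1.8 -0.5  1.2] w 49.2
shift now-frame [ 0.6 -0.1  0.1] turn x rad -0.0007 shift in target-yaw frame [ 0.6 -0.1  0.1]
```

View pics/l7.png

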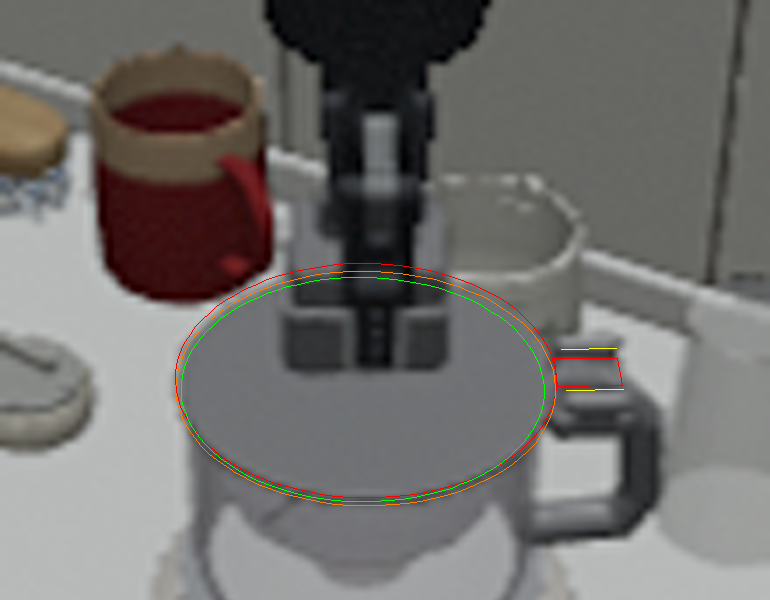

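```bash
python3 -m handwheel '0 0 0 0 0 0 60; 0 0 0 0 0 0 75; 0 0 0 0 0 0 75; 0 0 0 0 0 0 75; -20 0 0 0 0 0 75; -30 0 0 0 0 0 75; -35 0 -2.3 0 0 0 75; -15 0 0 0 0 0 75'; python3 -m handwheel '0 0 0 0 0 0 40; 0 0 0 0 0 0 40; 0 0 0 0 0 0 40'; python3 d.py .655 .085 .20 61; python3 ov.py 0 pics/l8.png
python3 - <<'E'
from m import *
for n in("side","top"):
    c=cams.camera(n); P,u,v=pts(c)
    d=np.hypot(P[:,0]-.642,P[:,1]-.0622); h=(d<.066)&(abs(P[:,2]-.1525)<.006)
    B=np.c_[P[h][:,:2]-[.642,.0622],np.ones(h.sum())]; s=least_squares(lambda q:B@q-P[h,2],[0,0,.15],loss="soft_l1",f_scale=.001); print(n,"plate",h.sum(),s.x,np.std(s.fun))
    for lo,hi in((.192,.202),(.211,.222)):
        g=(np.hypot(P[:,0]-.655,P[:,1]-.085)<.04)&(P[:,2]>lo)&(P[:,2]<hi)
        if g.sum()>10: print(lo,g.sum(),P[g].mean(0),cv2.minAreaRect((P[g,:2]*1000).astype(np.float32)))
E
```

```text
clock: 20.45
position: [0.6555, 0.0858, 0.2583]
ee_rot: [0.178, 0.683, -0.177, 0.686]
ft_force: [-0.1, 0.8, 1.0]
grip_width: 0.881
clock: 20.75
position: [0.6545, 0.0846, 0.2531]
ee_rot: [0.177, 0.685, -0.178, 0.684]
ft_force: [0.1, -0.7, 0.1]
grip_width: 0.469
clk 20.75 pos [0.6545 0.0846 0.2531] yaw 60.96 tilt 0.13 F [ 0.1 -0.7  0.1] w 40.0
shift now-frame [53.1  0.7  0.4] turn x rad -0.0007 shift in target-yaw frame [53.1  0.6  0.3]
side plate 1032 [0.0013658  0.00167189 0.15260651] 0.001195868030150293
0.192 193 [0.64959127 0.07835176 0.19574744] ((653.0863037109375, 83.99566650390625), (46.57164764404297, 55.926639556884766), 57.11126708984375)
0.211 48 [0.65202106 0.0837305  0.21373854] ((653.384521484375, 84.02094268798828), (11.672603607177734, 34.307395935058594), 60.202022552490234)
top plate 23 [ 0.06391818 -0.23515541  0.13840416] 0.0012634223052113683
```

View pics/l8.png

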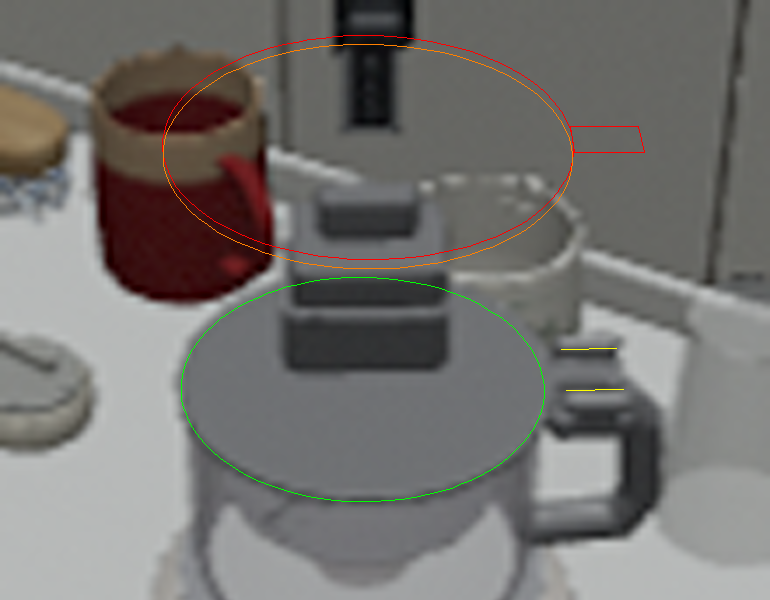

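```bash
python3 d.py .6555 .0848 .201 61; python3 -m handwheel '20 0 0 0 0 0 40; 15 0 0 0 0 0 40; 10 0 0 0 0 0 40; 5 0 0 0 0 0 40; 0 0 0 0 0 0 40'; python3 d.py .6555 .0848 .201 61
```

```text
clk 20.90 pos [0.6546 0.0848 0.2537] yaw 60.96 tilt 0.09 F [ 0.7 -0.4 -0.2] w 40.2
shift now-frame [52.7  0.5  0.8] turn x rad -0.0006 shift in target-yaw frame [52.7  0.4  0.8]
clock: 21.4
position: [0.6547, 0.0849, 0.2041]
ee_rot: [0.177, 0.685, -0.177, 0.684]
ft_force: [0.0, -0.1, 0.7]
grip_width: 0.466
clk 21.40 pos [0.6547 0.0849 0.2041] yaw 60.96 tilt 0.06 F [ 0.  -0.1  0.7] w 39.8
shift now-frame [3.1 0.3 0.7] turn x rad -0.0006 shift in target-yaw frame [3.1 0.3 0.7]
```

```bash
python3 -m handwheel '2 0.2 0 0 0 0 40; 0 0 0 0 0 0 25; 0 0 0 0 0 0 0; 0 0 0 0 0 0 0; 0 0 0 0 0 0 0; 0 0 0 0 0 0 0' 30; python3 d.py .6555 .0848 .202 61; python3 -m handwheel '-2 0 0 0 0 0 0; -3 0 0 0 0 0 0; -3 0 0 0 0 0 0; 0 0 0 0 0 0 0'; python3 d.py .6555 .0848 .21 61;  python3 ov.py 0 pics/c1.png
```

```text
clock: 22.0
position: [0.6553, 0.0853, 0.2034]
ee_rot: [0.177, 0.684, -0.177, 0.685]
ft_force: [-0.1, 0.0, 5.1]
grip_width: 0.153
clk 22.00 pos [0.6553 0.0853 0.2034] yaw 60.96 tilt 0.05 F [-0.1  0.   5.1] w 13.1
shift now-frame [ 1.4 -0.4  0.5] turn x rad -0.0006 shift in target-yaw frame [ 1.4 -0.4  0.5]
clock: 22.4
position: [0.6552, 0.0852, 0.2112]
ee_rot: [0.177, 0.684, -0.177, 0.685]
ft_force: [0.6, -0.0, -0.3]
grip_width: 0.156
clk 22.40 pos [0.6552 0.0852 0.2112] yaw 60.96 tilt 0.03 F [ 0.6 -0.  -0.3] w 13.3
shift now-frame [ 1.2 -0.2  0.5] turn x rad -0.0007 shift in target-yaw frame [ 1.2 -0.2  0.5]
```

View pics/c1.png

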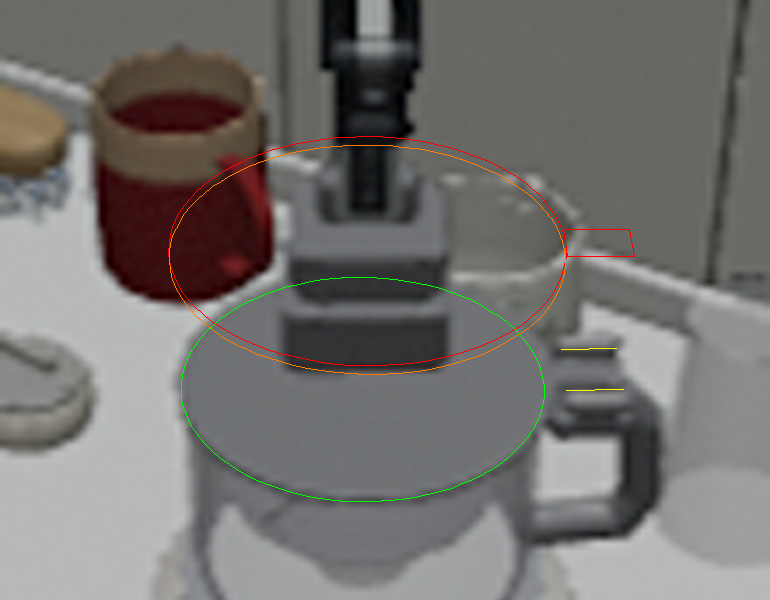

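```bash
python3 -m handwheel '-5 0 0 0 0 0 0; -8 0 0 0 0 0 0; -15 0 0 0 0 0 0; -20 0 0 0 0 0 0; -20 0 0 0 0 0 0; -14 0 0 0 0 0 0; -7 0 0 0 0 0 0; -2.5 0 0 0 0 0 0'; python3 -m handwheel '0 0 0 0 0 0 0; 0 0 0 0 0 0 0; 0 0 0 0 0 0 0; 0 0 0 0 0 0 0; 0 0 0 0 0 0 0; 0 0 0 0 0 0 0'; python3 d.py .6553 .0853 .3034 61
python3 - <<'E'
from m import *
c=cams.camera("side"); P,u,v=pts(c)
cv2.imwrite("pics/c2.png",cv2.resize(c["color"][85:215,190:310],None,fx=4.6,fy=4.6,interpolation=cv2.INTER_CUBIC))
d=np.hypot(P[:,0]-.642,P[:,1]-.0622); h=(d<.066)&(abs(P[:,2]-.1525)<.006)
B=np.c_[P[h][:,:2]-[.642,.0622],np.ones(h.sum())]; s=least_squares(lambda q:B@q-P[h,2],[0,0,.15],loss="soft_l1",f_scale=.001); print("plate",h.sum(),s.x)
g=(np.hypot(P[:,0]-.655,P[:,1]-.085)<.045)&(P[:,2]>.29)&(P[:,2]<.304); print("captop",g.sum(),P[g].mean(0),cv2.minAreaRect((P[g,:2]*1000).astype(np.float32)))
g=(np.hypot(P[:,0]-.655,P[:,1]-.085)<.045)&(P[:,2]>.185)&(P[:,2]<.2); print("neck top",g.sum(),P[g].mean(0) if g.any() else "")
t=cams.camera("top"); cv2.imwrite("pics/c3.png",cv2.resize(t["color"],None,fx=1.5,fy=1.5))
E
```

```text
clock: 23.25
position: [0.6552, 0.0853, 0.3031]
ee_rot: [0.177, 0.684, -0.177, 0.685]
ft_force: [0.6, 0.7, -1.1]
grip_width: 0.152
clock: 23.85
position: [0.655, 0.0851, 0.3022]
ee_rot: [0.177, 0.685, -0.177, 0.684]
ft_force: [0.3, 0.4, 0.0]
grip_width: 0.15
clk 23.85 pos [0.655  0.0851 0.3022] yaw 60.96 tilt 0.01 F [0.3 0.4 0. ] w 12.8
shift now-frame [-1.2  0.3  0.2] turn x rad -0.0007 shift in target-yaw frame [-1.2  0.3  0.2]
plate 1031 [0.00021703 0.00201819 0.15262982]
captop 232 [0.64761088 0.07779831 0.29476458] ((652.2273559570312, 83.44464111328125), (46.70383834838867, 55.31917953491211), 60.84463119506836)
neck top 98 [0.65135386 0.08365802 0.18881516]
```

View pics/c2.png

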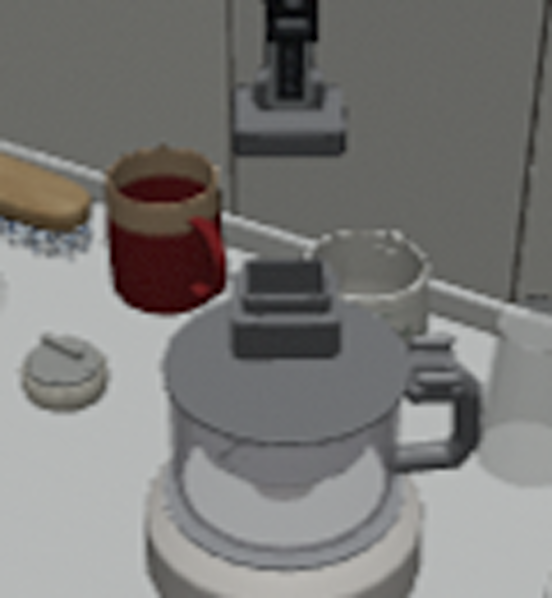

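View pics/c3.png

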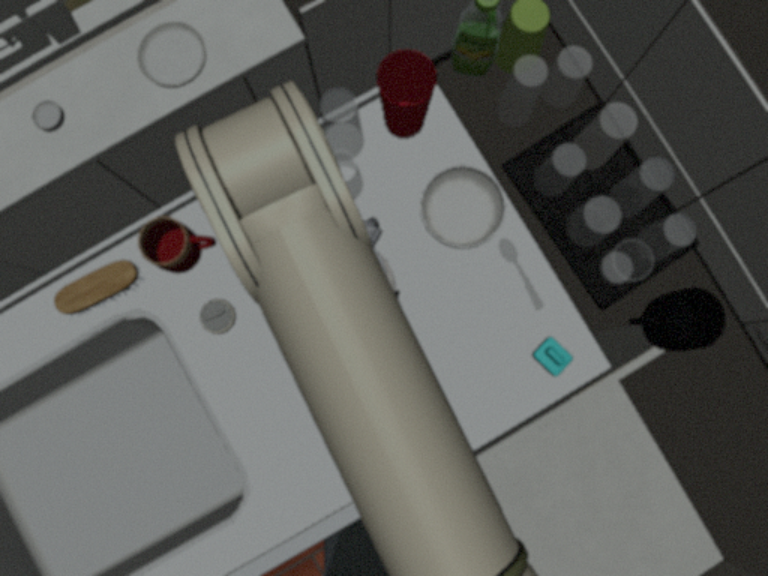

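```bash
python3 -c "
from workcell import hand_in, manip
print(manip.get_obs()['joint_velocities'].round(3)); print(hand_in())"
```

```text
[-0.    -0.002  0.001 -0.002  0.001  0.001  0.   ]
the job is handed in; nothing more can be done
None
```

The food processor is set up for slicing, and I handed the job in at about 24 s of the 59 s allowed; no verdict was reported.

- **Disc:** It is fully down on the drive shaft. It met the shoulder at the expected height, and its top measured 109 mm above the worktop and level.
- **Lid:** It is on the bowl with its tongue between the two ridges of the handle slot, and I let go of it. Before and after lifting the cap, its plate measured 152.6 mm high against 153.5 mm expected, with almost no slope (about 0.1°). The side camera reads about 1 mm low, so I take it as seated.
- **Cap:** I lifted the grey cap alone by its bar. It is held upright and still, about 99 mm above its place on the tube.
- **Other things:** The turquoise look-alike was left alone. In the last overhead picture the arm hid the patterned mug and the white lid. I saw the mug in place in the side view but did not look at the white lid again; I never reached for it.

The two cameras disagreed by about 2.5 mm in x. I settled this by gripping the hub in two directions, and everything went together without noticeable resistance.

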